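# Set up a bundle of stave blanks in the bench vise for the saw

## Robot

A 6-joint arm with a two-finger parallel gripper is mounted at the origin on the work surface. World frame = base frame: x ahead of the robot, y to its left, z up, the work surface at z = 0. Lengths are in mm, angles in rad, forces in N, time in s.
With the tool pointing down it reaches from about 350 to 775 mm from the base axis. Payload 7.3 kg.
Tool frame: the origin (TCP) lies midway between the tips of the shut fingers; the grasp point (between the pads) lies 19 mm behind it (arm.grip_point_offset is the distance from the TCP to the grasp point, in mm); z points along the fingers, y is the line along which they close (so a half turn about z gives the same grasp; the last joint's range is limited). The gripper opens to 92 mm and grips with 3 to 60 N. Pads are 19 mm wide; open, the fingers measure 130 mm over their backs; the gripper's body (75 mm by 190 mm) begins 47 mm behind the grasp point.
Start: joints at [1.008, 0.342, 1.524, -0, 1.275, -0.146], TCP at [212.528, 480.082, 205.441] pointing down, gripper open.
Joint ranges: [-2.53, 2.53], [-0.77, 2.02], [0.04, 2.7], [-1, 4.14], [0.28, 2.66], [-3.11, 3.11]. Speed limits (rad/s): [2.57, 2.57, 3.14, 3.14, 3.14, 3.14].

## Interface

Orientations are given as a rotation vector (axis times angle).
In Python, from plant import status, imaging, arm gives the robot as it stands.
- The arm moves only by the tool jog_arm, never from a script. Its argument "commands" is one flat list of numbers, 5 for each row, row after row: the opening in per cent of the stroke, from 0 (shut) to 100 (fully open), then the shift along the tool's x, y, z in m, then the turn about the tool's z in rad. A call has 1 to 12 rows; each row is the pose to reach, as a shift and turn from the pose commanded when the call began, along the tool's axes at that moment; what a row does not reach only later rows make up. A row lasts 1/12 s, in which the tool goes at most 41.7 mm and 7.16 degrees, less where a joint would pass 70% of its speed; a pose out of reach is approached as far as the arm can. A call with a gripper value outside its range is refused whole. The fingers move at their own pace and stop on an object; "grip_force" is the grip in N (left out, the last holds). Time passes only in rows, so rows that repeat a pose let the fingers close. It gives the time, the measured TCP pose, the force, the opening and the grip force at its end, in the units of the state.
- status.sense(): the state, without advancing time (a new reading comes with each control period).
- imaging.get_image(name): name is "side" or "top"; returns a dict with "img" (384x512x3 uint8, red, green, blue), "fx", "fy", "cx", "cy" (pixels), "k1" (the pictures are not rectified: a ray, as slopes to the right and down, at radius r is drawn at 1 + k1 r^2 times it, then the intrinsics apply), "R" (3x3) and "t" (3): a world point X has camera coordinates R X + t. Camera axes: x right, y down, z forward; pixel columns grow to the right and rows downward; lengths in mm; the calibration is good to about 2 mm. A picture is of the moment at which its call begins. There is no depth.
- arm.sign_off(): hands the job in; it is judged then, once.
Trained networks look in the newest picture that a camera, given by its name, has taken for a name from the list of things; names that differ only in an ending like _2 or _b are one class to them, and where a whole thing is asked for, a point or a joint stands for the part that bears it (a point fixed in the world has none). Each returns a list of dicts, best first, with "conf" (0 to 1); they miss things now and then, are a little off and sometimes report something else, mostly with a low value. They report only what shows in the picture. A call takes as long as a camera call.
- imaging.search_frame(camera, query): "extent" ([left, top, width, height] in pixels, round what is visible of it).
The state is a dict: "time_s": time; "joints": joint angles; "joint_vel": joint speeds; "effort": joint torques, N m; "tcp_pos": TCP position; "orientation": TCP orientation; "contact_force": force on the tool from outside, world axes, zero at the start; "torque": the same for the moment, N m; "finger_gap": opening from 0.0 (shut) to 1.0 (fully open); "gripper_force": force on a finger pad.
Only numpy, scipy, OpenCV 4.12 (cv2) and the standard library are available. Lean on these libraries where they do the work, as an engineer would, in place of code of your own. Each camera call takes 0.05 s, during which the arm holds its last target. There are 200 camera calls.

## Task

Set up the stave blanks for sawing to length: lift the work support by its red bar until its pawl hooks over the topmost rung and lower it to sit there, level with the bed of the vise, and put any offcut lying on the support or in the vise into the offcut tray. Then lay every stave blank from the rack flat in the open vise, one on top of another, each with about 3 cm standing out past the near side of the jaws and its far end lying on the support, and only when all are in, crank the vise until the jaw grips the whole bundle tight. Leave the mallet, the hoop and the tin alone.

Things in the scene. Friction and masses are not known exactly. Their poses are not given: they have to be found in the camera images.
- vise: dark green bench vise, fixed. Origin: on the bench below mid-jaw, on the centre line of a 50 mm board held against the fixed jaw. x along the jaws (90 mm wide; the near side, towards the robot, is x = -45 mm; the support stands at +x), y from the fixed jaw (face at y = -25 mm, body back to -110 mm) to the moving jaw (robot's left), z up. Bed between the jaws 140 mm, jaw tops 190 mm above the bench
- jaw (a joint): opening between the jaw faces in m; starts at 0.066 to 0.074, at most 0.085; 0.050 when it touches the blanks, which it holds tight once cranked 1/8 turn or more further, when the crank grows stiff. It moves only by the crank (it cannot be pushed)
- jaw_face (a point): middle of the gripping face of the moving jaw's steel plate (90 mm wide along vise x, 46 mm high: 144 to 190 mm above the bench)
- crank (a joint): angle of the vise crank in rad about the screw; it grows, and the jaw closes by 5 mm a turn, when turned clockwise as seen from the crank's own end of the vise (looking along vise -y): the handle goes from the top towards vise -x, then down, then to +x. At 0, and at every whole turn, the arm points straight up. It turns smoothly (0.3 N m of friction) and stays where it is left; any number of turns
- crank_grip (a point): middle of the crank's red revolving handle: round, 23 mm thick, 80 mm long, parallel to vise y, turning freely on its own pin; it circles the screw at a radius of 60 mm, its middle 47 mm clear of the flat crank arm
- crank_axis (a point): point on the screw's axis, 112 mm above the bench, in the plane in which crank_grip circles; moves with the jaw
- rest (a joint): height in m by which the sliding rest of the work support stands above its seat on the lowest rung: it sits hooked at 0, 0.032 and 0.064 (lowest, middle, topmost rung); a stop ends the travel at 0.082. It starts hooked on the lowest rung. Weight about 0.7 kg; let go, it sinks until the pawl catches the next rung below
- pawl (a joint): angle in rad of the rest's gravity pawl: 0 hanging against its stop, ready to hook or hooked; up to about 0.5 while a rung pushes it aside. The rest must rise about 5 mm above a seat for the pawl to fall back over that rung
- rest_top (a point): middle of the flat oak top of the rest, 60 mm (along the vise's x) by 92 mm, on which the far ends lie; level with the vise bed when hooked on the topmost rung. The rest slides straight up on a black ladder frame: two uprights 160 mm high, 104 mm apart, standing 42 mm beyond this point; the blanks pass between them
- rest_bar (a point): middle of the red lifting bar of the rest: a horizontal round bar 14 mm thick and 66 mm long, parallel to the vise's x, 118 mm to the vise's -y side of rest_top and 10 mm lower, with free space below and 65 mm between it and the rest
- rack: stock rack fixed on the bench: two dark wooden bearers 15 mm high, 190 mm apart, with divider blocks to 41 mm height that make four lanes 58 mm wide, 85 mm apart, running along its x. Origin: its middle, at bench height
- stave1: oak stave blank, a plain flat board 320 x 50 x 14 mm, about 0.16 kg; origin at the centre of its underside as it starts, x along its length, y across its width, z up through its thickness. Two to four of the four are present (None when absent); they start in the lanes of the rack, long side along the rack's x
- stave2: oak stave blank, a plain flat board 320 x 50 x 14 mm, about 0.16 kg, like stave1
- stave3: oak stave blank, a plain flat board 320 x 50 x 14 mm, about 0.16 kg, like stave1
- stave4: oak stave blank, a plain flat board 320 x 50 x 14 mm, about 0.16 kg, like stave1
- offcut1: sawn-off end of a stave, 60 x 50 x 14 mm, 30 g; starts flat on the bed of the vise, its length along the jaws; origin at the centre of its underside, x along the 60 mm. None when absent (one or two of the two are there)
- offcut2: like offcut1; starts flat on the oak top of the rest, its length along the vise's x
- tray: open plywood tray for offcuts, fixed, 100 x 130 mm (x, y) and 35 mm high, walls and floor 6 mm; origin at the centre of its underside, at bench height
- mallet: wooden hammer 260 mm long, lying; bystander, to be left alone; origin under its middle
- hoop: steel keg hoop, 104 mm across, 25 mm high, lying; bystander; origin under its centre
- tin: tin 70 mm across, 70 mm high; bystander; origin under its centre

How it is judged:
By the outcome, as a careful person would: the job done as asked, in the order asked, and still so for the second after the job is handed in, with the robot touching nothing.
Of offcut1, offcut2 only 1 to 2 are there at a start; the rules pass over those that are not, and their reading is None.
Of stave1, stave2, stave3, stave4 only 2 to 4 are there at a start; the rules pass over those that are not, and their reading is None.
At some moment in a run one of stave1, stave2, stave3, stave4 may be knocked a few centimetres aside while the robot is not near it.
Once in a run the grip may slacken for a moment while it holds something.
It also fails if it takes over 210 s, if anything falls off the work surface, if the arm or the gripper's body presses on something with over 40 N, if the wrist force passes 120 N, or if a joint passes its speed limit or range.

## Working session

There is one attempt and no reset: what is moved stays moved. The work goes in short steps, Python scripts to look and compute and a tool call to move; the robot and the scene stay as the last step left them, time stands still between calls to the robot, and variables do not carry over. Pictures are saved under pics/ and viewed, at most 14 in all, crops included, and the job is handed in when it is done.

Besides the shell and the picture viewer there is one more tool, called after ">>>" as name(argument=value, ...) on one line, values as JSON. jog_arm: Moves the arm, as the interface text tells. Its arguments: {"type":"object","properties":{"commands":{"type":"array","items":{"type":"number"}},"grip_force":{"type":"number"}},"required":["commands"]}

```bash
ls; mkdir -p pics
cat > h.py <<'E'
import numpy as np, cv2
from plant import status, imaging, arm
def snap(n,f):
    d=imaging.get_image(n); cv2.imwrite('pics/'+f,d['img'][:,:,::-1]); return d
def proj(d,X):
    c=np.asarray(d['R'])@np.asarray(X,float)+np.asarray(d['t']); s=c[:2]/c[2]; s=s*(1+d['k1']*(s@s))
    return np.array([d['fx']*s[0]+d['cx'],d['fy']*s[1]+d['cy']])
def ray(d,uv):
    q=np.array([(uv[0]-d['cx'])/d['fx'],(uv[1]-d['cy'])/d['fy']]); s=q.copy()
    for _ in range(20): s=q/(1+d['k1']*(s@s))
    R=np.asarray(d['R']); o=-R.T@np.asarray(d['t']); return o,R.T@np.array([s[0],s[1],1])
def onz(d,uv,z):
    o,v=ray(d,uv); return o+v*(z-o[2])/v[2]
E
python3 - <<'E'
from h import *
for n in('top','side'):
    d=snap(n,n+'0.png'); o,v=ray(d,(256,192)); print(n,d['fx'],d['k1'],o.round(),v.round(2))
    for q in ['vise','jaw','crank','rest','rest_bar','rack','stave1','offcut1','tray','mallet','hoop','tin']:
        print(q,[(round(r['conf'],2),np.round(r['extent']).tolist()) for r in imaging.search_frame(n,q)][:5])
    big=cv2.resize(d['img'][:,:,::-1],(800,600),interpolation=cv2.INTER_CUBIC); cv2.imwrite(f'pics/{n}0b.png',big)
print(status.sense())
E
```

```text
pics
top 489.0668749565298 0.0634666479753697 [ 409.  -61. 1465.] [ 0.16  0.01 -0.99]
vise [(0.87, [99.0, 221.0, 117.0, 66.0])]
jaw [(0.64, [100.0, 222.0, 115.0, 67.0]), (0.61, [382.0, 186.0, 34.0, 89.0]), (0.6, [98.0, 236.0, 62.0, 44.0])]
crank [(0.94, [98.0, 256.0, 40.0, 26.0])]
rest [(0.92, [158.0, 173.0, 65.0, 27.0])]
rest_bar [(0.56, [153.0, 173.0, 68.0, 27.0])]
rack [(0.85, [247.0, 196.0, 130.0, 88.0]), (0.33, [225.0, 132.0, 27.0, 24.0])]
stave1 [(0.77, [282.0, 189.0, 34.0, 111.0]), (0.71, [302.0, 134.0, 23.0, 35.0]), (0.61, [252.0, 180.0, 31.0, 110.0]), (0.58, [339.0, 175.0, 34.0, 114.0])]
offcut1 [(0.81, [170.0, 180.0, 18.0, 25.0]), (0.61, [167.0, 244.0, 17.0, 25.0])]
tray [(0.95, [88.0, 176.0, 54.0, 45.0]), (0.3, [158.0, 172.0, 66.0, 29.0])]
mallet [(0.85, [384.0, 186.0, 32.0, 89.0])]
hoop [(0.65, [293.0, 133.0, 30.0, 37.0])]
tin [(0.88, [225.0, 133.0, 24.0, 29.0])]
side 357.8270183867992 -0.11028282648966717 [ 180. -953.  871.] [ 0.37  0.71 -0.59]
vise []
jaw [(0.85, [154.0, 148.0, 37.0, 23.0])]
crank [(0.53, [158.0, 149.0, 11.0, 14.0])]
rest [(0.61, [227.0, 164.0, 26.0, 31
[... 378 characters left out ...]
7.0, 23.0])]
{'time_s': 1.3, 'joints': array([ 1.00798902e+00,  3.42031353e-01,  1.52406414e+00,  2.33243742e-05,
        1.27540708e+00, -1.46029570e-01]), 'joint_vel': array([ 0.00043679, -0.00020067,  0.00027784,  0.00109113,  0.00114932,
        0.00081297]), 'effort': array([ 5.87740305e-05, -4.31150758e+01, -2.44467670e+01,  7.19224918e-02,
        4.84323758e-02, -9.27557892e-06]), 'tcp_pos': array([212.53506046, 480.09613493, 205.43675968]), 'orientation': array([6.49953220e-01, 3.07361355e+00, 1.44866845e-04]), 'contact_force': array([-0.41724722, -0.13252502,  0.24806988]), 'torque': array([0.05762249, 0.02603668, 0.06238733]), 'gripper_force': 0.0, 'finger_gap': 1.001855099645158}
```

View pics/top0b.png

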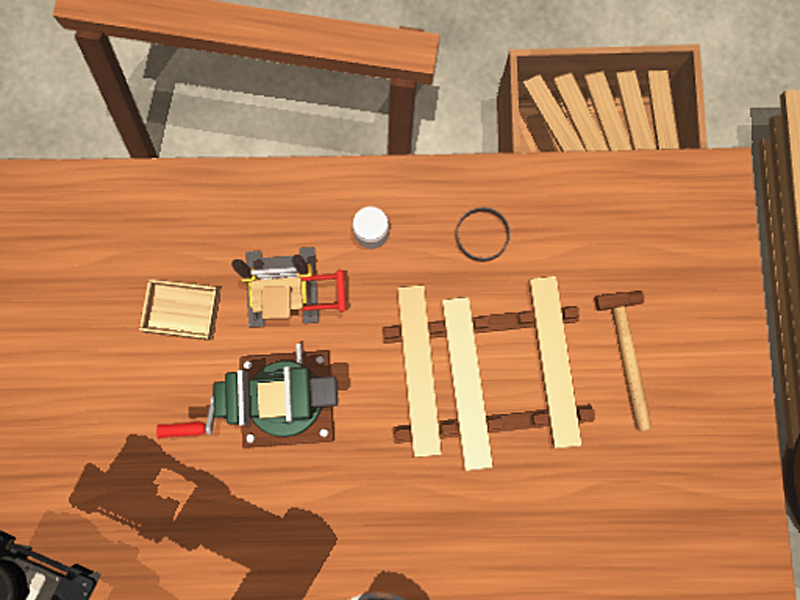

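Run:
```python
import cv2
a=cv2.imread('pics/top0.png')[165:300,85:235]; cv2.imwrite('pics/topv.png',cv2.resize(a,None,fx=4.4,fy=4.4,interpolation=cv2.INTER_CUBIC))
a=cv2.imread('pics/side0.png')[135:335,140:350]; cv2.imwrite('pics/sidev.png',cv2.resize(a,None,fx=3,fy=3,interpolation=cv2.INTER_CUBIC))
```

```text
(no output)
```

View pics/topv.png

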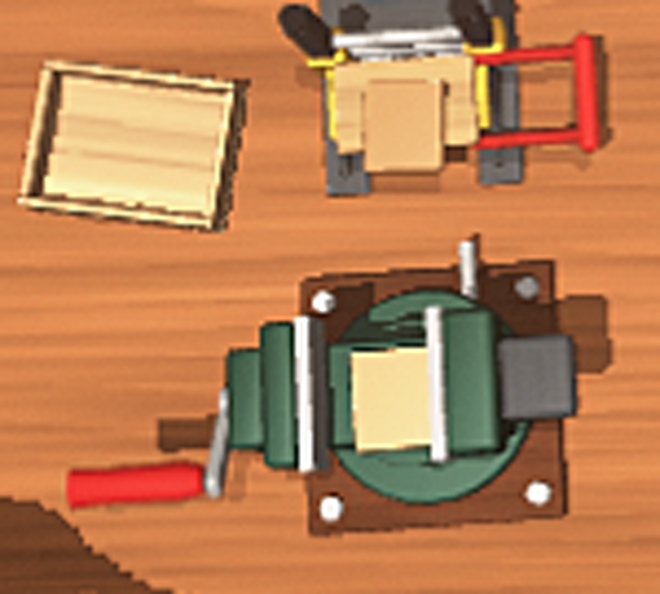

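View pics/sidev.png

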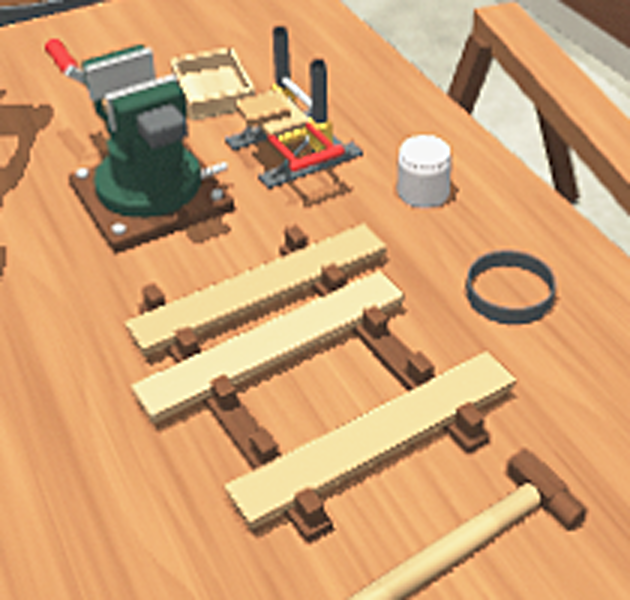

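The top view shows three staves in lanes 1, 2 and 4. There is one offcut on the vise bed (near 175,256) and one on the rest (near 177,192). The tray is left of the rest at (115,198). The crank handle is at about (116,275) and the red bar at about (219,187).

```bash
cat > m.py <<'E'
from h import *
from scipy.optimize import least_squares
def rot(a): return np.array([[np.cos(a),-np.sin(a),0],[np.sin(a),np.cos(a),0],[0,0,1]])
def fit(obs,p0):
    # obs: list of (cam dict, local fn(p)->xyz local, (u,v)); p: x,y,yaw,extras
    def r(p): return np.concatenate([proj(d,rot(p[2])@np.array(f(p),float)+[p[0],p[1],0])-uv for d,f,uv in obs])
    s=least_squares(r,p0,loss='soft_l1'); return s.x,np.sqrt(np.mean(r(s.x)**2)),r(s.x).reshape(-1,2)
def staves(d,z=29,v=170):
    g=d['img'].astype(int); m=((g.min(2)>115)&(g[...,0]>205)&(g[...,0]-g[...,2]>35)).astype(np.uint8)
    m[:130]=0;m[310:]=0;m[:,385:]=0;m[:,:0]=0
    n,l,st,c=cv2.connectedComponentsWithStats(m); out=[]
    for i in range(1,n):
        if st[i,4]<150: continue
        ys,xs=np.where(l==i); P=np.array([onz(d,(x,y),z)[:2] for x,y in zip(xs,ys)])
        (cx,cy),(w,h),a=cv2.minAreaRect(P.astype(np.float32)); 
        C=P-P.mean(0); e=np.linalg.svd(C,full_matrices=False)[2][0]; e=e if e[0]>0 else -e
        out.append((round(cx),round(cy),round(w),round(h),round(float(np.arctan2(e[1],e[0])),3),st[i].tolist(),P.mean(0).round(1).tolist()))
    return out
E
python3 - <<'E'
from m import *
t=imaging.get_image('top'); s=imaging.get_image('side')
for o in staves(t): print(o)
T=lambda u,v:(85+u/4.4-.4,165+v/4.4-.4); S=lambda u,v:(140+u/3-.4,135+v/3-.4)
for n,uv,z in [('fixjaw near',(431,462),190),('fixjaw far',(427,307),190),('mov near',(299,468),190),('mov far',(298,318),190),('bar near',(589,150),54),('bar far',(585,36),54),
 ('off1 a',(352,353),154),('off1 b',(357,450),154),('off2',(364,78),90),('off2',(442,80),90),('off2',(441,173),90),('off2',(365,165),90),
 ('restL',(335,62),76),('restR',(475,57),76),('restR',(478,147),76),('restL',(337,152),76),
 ('tray',(47,62),35),('tray',(245,80),35),('tray',(215,230),35),('tray',(20,203),35),('h1',(68,487),112),('h2',(200,480),112)]:
    print(n,onz(t,T(*uv),z).round().tolist())
for n,uv in [('bar top view mid',None)]: 
    pass
# triangulate
def tri(a,b):
    o1,v1=ray(t,a);o2,v2=ray(s,b);A=np.stack([v1,-v2],1);k=np.linalg.lstsq(A,o2-o1,rcond=None)[0];p,q=o1+k[0]*v1,o2+k[1]*v2
    return ((p+q)/2).round(1).tolist(),round(float(np.linalg.norm(p-q)),1)
print('bar near',tri(T(589,148),S(283,172)),'bar far',tri(T(585,40),S(340,155)))
print('handle end',tri(T(70,487),S(52,43)),'handle root',tri(T(203,480),S(72,72)))
print('fix near',tri(T(438,460),S(110,104)),'fix far',tri(T(434,307),S(180,80)))
print('mov near',tri(T(299,468),S(86,60)),'mov far',tri(T(298,318),S(152,48)))
E
```

```text
(657, 186, 75, 92, -1.522, [161, 177, 32, 27, 626], [658.8, 186.1])
(528, -340, 319, 48, 0.095, [340, 177, 32, 110, 1815], [525.5, -340.0])
(638, 364, 114, 82, 1.437, [95, 182, 43, 32, 1039], [637.7, 363.4])
(516, -83, 317, 51, 0.082, [255, 183, 28, 109, 1873], [512.8, -83.7])
(490, -173, 319, 51, 0.108, [283, 190, 32, 112, 1903], [489.1, -173.1])
(466, 192, 64, 49, 0.074, [165, 244, 18, 23, 387], [465.3, 191.8])
fixjaw near [422.0, 140.0, 190.0]
fixjaw far [512.0, 143.0, 190.0]
mov near [420.0, 216.0, 190.0]
mov far [507.0, 219.0, 190.0]
bar near [625.0, 59.0, 54.0]
bar far [703.0, 61.0, 54.0]
off1 a [488.0, 194.0, 154.0]
off1 b [430.0, 190.0, 154.0]
off2 [670.0, 201.0, 90.0]
off2 [667.0, 151.0, 90.0]
off2 [606.0, 151.0, 90.0]
off2 [612.0, 200.0, 90.0]
restL [683.0, 223.0, 76.0]
restR [685.0, 132.0, 76.0]
restR [625.0, 129.0, 76.0]
restL [623.0, 221.0, 76.0]
tray [694.0, 424.0, 35.0]
tray [680.0, 292.0, 35.0]
tray [578.0, 309.0, 35.0]
tray [599.0, 439.0, 35.0]
h1 [412.0, 375.0, 112.0]
h2 [414.0, 294.0, 112.0]
bar near ([619.8, 59.8, 61.7], 11.8) bar far ([697.3, 61.1, 60.1], 2.7)
handle end ([410.5, 358.7, 158.5], 2.5) handle root ([414.3, 281.8, 151.6], 0.5)
fix near ([424.0, 136.8, 180.2], 2.4) fix far ([514.4, 139.1, 185.7], 4.1)
mov near ([420.5, 213.3, 203.1], 1.8) mov far ([507.7, 218.0, 193.4], 1.9)
```

Run:
```python
import cv2, numpy as np
a=cv2.imread('pics/top0.png')[165:210,150:228]; b=cv2.imread('pics/side0.png')[138:200,208:266]
a=cv2.resize(a,None,fx=10,fy=10,interpolation=cv2.INTER_CUBIC)[:,:780]; cv2.imwrite('pics/za.png',a)
b=cv2.resize(b,None,fx=9.6,fy=9.6,interpolation=cv2.INTER_CUBIC); cv2.imwrite('pics/zb.png',b)
```

```text
(no output)
```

View pics/za.png

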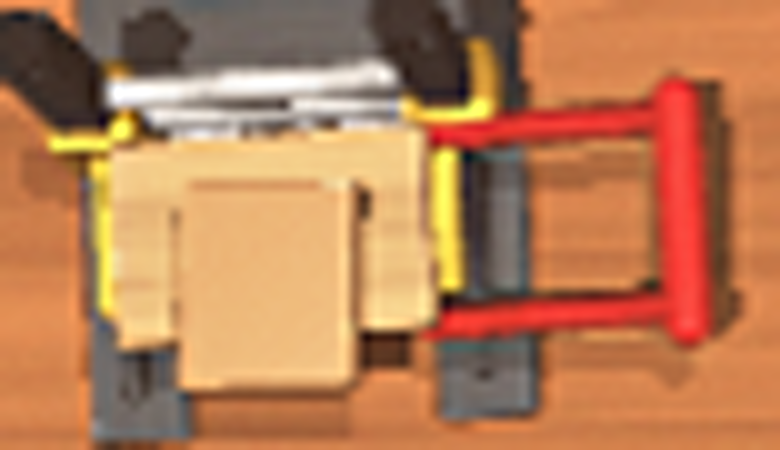

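View pics/zb.png

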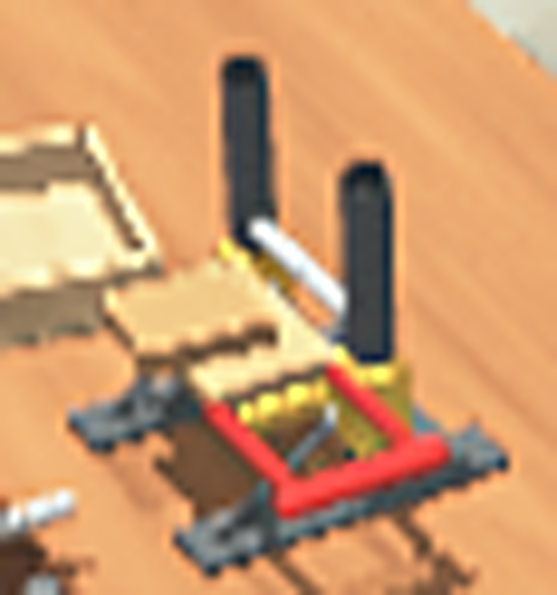

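```bash
cat > g.py <<'E'
import sys
from h import *
from scipy.spatial.transform import Rotation as Ro
def tool(pts):
    """pts: list of (x,y,z,yawdeg of tool y). prints cumulative shifts from the current pose"""
    s=status.sense(); R=Ro.from_rotvec(s['orientation']).as_matrix(); p=np.array(s['tcp_pos']); y0=np.arctan2(R[1,1],R[0,1])
    print('t',round(s['time_s'],2),'tcp',p.round(1),'ytool',round(np.degrees(y0),1),'tilt',R[:,2].round(3),'q1,q6',np.round(s['joints'][[0,5]],2),'gap',round(s['finger_gap'],3),'F',np.round(s['contact_force'],1))
    for q in pts:
        d=R.T@(np.array(q[:3],float)-p)/1000; a=np.radians(q[3])-y0; a=(a+np.pi/2)%np.pi-np.pi/2
        print(q,'->',d.round(4).tolist(),'turn',round(-a,3))
E
python3 - <<'E'
from m import *
from g import tool
t=imaging.get_image('top'); s=imaging.get_image('side')
A=lambda u,v:(150+u/10-.45,165+v/10-.45); B=lambda u,v:(208+u/9.6-.45,138+v/9.6-.45); T=lambda u,v:(85+u/4.4-.4,165+v/4.4-.4)
L=lambda x,y,z:(lambda p:(x,y,z)); K=lambda x,y,z:(lambda p:(p[3]+x,p[4]+y,z))
obs=[(t,L(-45,-25,190),T(431,462)),(t,L(45,-25,190),T(427,307)),
 (t,K(33,-118,66),A(678,80)),(t,K(-33,-118,66),A(690,340)),(s,K(-33,-118,66),B(285,497)),(s,K(33,-118,66),B(440,455)),
 (t,K(30,46,76),A(112,150)),(t,K(30,-46,76),A(422,130)),(t,K(-30,-46,76),A(437,325)),(t,K(-30,46,76),A(120,345))]
p,r,res=fit(obs,[467,167,.04,187,0]); print(p.round(3),r); print(res.round(1).tolist())
P=lambda l:(rot(p[2])@np.array(l,float)+[p[0],p[1],0]).round(1)
print('bar',P((p[3],p[4]-118,66)),'rest',P((p[3],p[4],76)),'stave target',P((85,0,140)))
# crank: angle from handle mid (top + side), axis plane y ~ unknown
print('handle mid top ray @150..170',[onz(t,T(136,484),z).round(1).tolist() for z in (140,155,170)])
x,y=P((p[3]-6,p[4]-118,66))[:2]; yw=np.degrees(p[2])+90+9
tool([(x,y,260,yw),(x,y,150,yw),(x,y,56,yw)])
E
```

```text
[4.65506e+02 1.66370e+02 5.40000e-02 1.89539e+02 1.12000e-01] 0.7467932644679652
[[0.3, -0.1], [-0.3, 0.1], [-0.0, 2.2], [0.1, -1.5], [0.5, 1.1], [-0.8, 0.3], [-0.4, -0.5], [0.5, -0.7], [-0.0, 0.2], [-0.4, 0.5]]
bar [661.2  59.   66. ] rest [654.8 176.8  76. ] stave target [550.4 171.  140. ]
handle mid top ray @150..170 [[412.6, 325.0, 140.0], [412.6, 320.6, 155.0], [412.5, 316.2, 170.0]]
t 1.5 tcp [212.5 480.1 205.5] ytool 66.1 tilt [ 0.  0. -1.] q1,q6 [ 1.01 -0.15] gap 0.997 F [-0.4 -0.1 -0.4]
(np.float64(655.2), np.float64(58.6), 260, np.float64(102.11926523562035)) -> [-0.5754, -0.2062, -0.0546] turn -0.628
(np.float64(655.2), np.float64(58.6), 150, np.float64(102.11926523562035)) -> [-0.5754, -0.2062, 0.0554] turn -0.628
(np.float64(655.2), np.float64(58.6), 56, np.float64(102.11926523562035)) -> [-0.5754, -0.2062, 0.1494] turn -0.628
```

>>> jog_arm(commands=[100, -0.02, 0, -0.055, 0, 50, -0.575, -0.206, -0.055, -0.63, 50, -0.575, -0.206, -0.055, -0.63, 50, -0.575, -0.206, -0.055, -0.63, 50, -0.575, -0.206, -0.055, -0.63, 50, -0.575, -0.206, -0.055, -0.63, 50, -0.575, -0.206, -0.055, -0.63, 50, -0.575, -0.206, -0.055, -0.63, 50, -0.575, -0.206, -0.055, -0.63, 50, -0.575, -0.206, -0.055, -0.63, 50, -0.575, -0.206, -0.055, -0.63, 50, -0.575, -0.206, -0.055, -0.63])

```text
time_s: 2.5
tcp_pos: [538.7, 171.2, 256.3]
orientation: [-0.334, 3.123, 0.0]
contact_force: [0.4, 0.1, -0.2]
finger_gap: 0.499
gripper_force: 0.0
```

```bash
python3 -c "
from g import tool
tool([(655,58.6,260,102.1),(655,58.6,150,102.1),(655,58.6,56,102.1)])"
```

```text
t 2.5 tcp [538.7 171.2 256.3] ytool 102.2 tilt [ 0.  0. -1.] q1,q6 [ 0.17 -1.61] gap 0.499 F [ 0.4  0.1 -0.2]
(655, 58.6, 260, 102.1) -> [-0.0899, -0.1347, -0.0037] turn 0.002
(655, 58.6, 150, 102.1) -> [-0.0898, -0.1347, 0.1063] turn 0.002
(655, 58.6, 56, 102.1) -> [-0.0898, -0.1347, 0.2003] turn 0.002
```

>>> jog_arm(commands=[50, -0.09, -0.135, 0, 0, 50, -0.09, -0.135, 0, 0, 50, -0.09, -0.135, 0, 0, 50, -0.09, -0.135, 0, 0, 50, -0.09, -0.135, 0, 0, 50, -0.09, -0.135, 0.15, 0, 50, -0.09, -0.135, 0.15, 0, 50, -0.09, -0.135, 0.15, 0, 50, -0.09, -0.135, 0.15, 0, 50, -0.09, -0.135, 0.15, 0, 50, -0.09, -0.135, 0.15, 0, 50, -0.09, -0.135, 0.15, 0])

```text
time_s: 3.5
tcp_pos: [655.4, 60.2, 108.5]
orientation: [-0.334, 3.12, -0.001]
contact_force: [0.4, 0.2, 1.0]
finger_gap: 0.501
gripper_force: 0.0
```

```bash
python3 -c "
from h import *
from g import tool
tool([(655,58.6,56,102.1)])
t=imaging.get_image('top');s=imaging.get_image('side')
for d in (t,s): print(proj(d,(661,59,66)),proj(d,(655,58.6,100)))
b=s['img'][120:220,190:290,::-1];a=t['img'][140:215,140:240,::-1]
a=cv2.resize(a,None,fx=4,fy=4,interpolation=cv2.INTER_CUBIC);b=cv2.resize(b,None,fx=4,fy=4,interpolation=cv2.INTER_CUBIC)
c=np.zeros((400,800,3),np.uint8);c[:300,:400]=a;c[:,400:]=b;cv2.imwrite('pics/c1.png',c)"
```

```text
t 3.5 tcp [655.4  60.2 108.5] ytool 102.2 tilt [ 0.004  0.    -1.   ] q1,q6 [-0.02 -1.81] gap 0.501 F [0.4 0.2 1. ]
(655, 58.6, 56, 102.1) -> [0.001, -0.0015, 0.0525] turn 0.002
[217.96623497 185.93274821] [217.08103317 185.90278649]
[245.15779098 187.8108058 ] [243.56547089 181.029363  ]
```

View pics/c1.png

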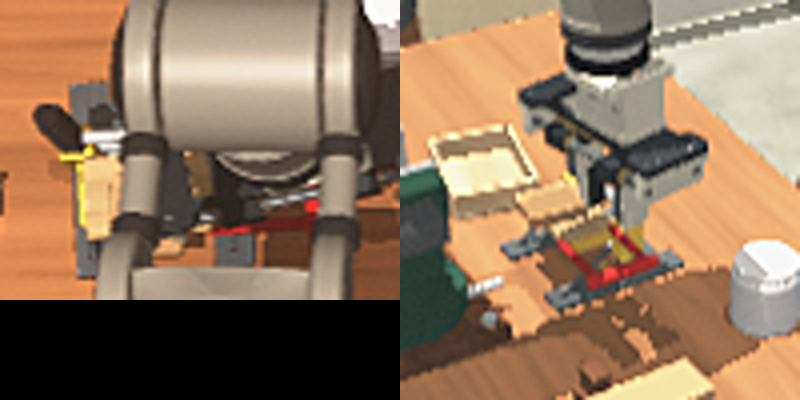

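The gripper sits above the bar, with its fingers on either side of it in the side view. I'll descend gently.

>>> jog_arm(commands=[50, 0.001, -0.001, 0.015, 0, 50, 0.001, -0.001, 0.03, 0, 50, 0.001, -0.001, 0.04, 0, 50, 0.001, -0.001, 0.05, 0, 50, 0.001, -0.001, 0.051, 0, 50, 0.001, -0.001, 0.051, 0])

```text
time_s: 4.1
tcp_pos: [653.3, 58.9, 55.1]
orientation: [0.334, -3.124, -0.0]
contact_force: [0.7, -0.0, -0.2]
finger_gap: 0.499
gripper_force: 0.0
```

>>> jog_arm(commands=[0, 0, 0, 0, 0, 0, 0, 0, 0, 0, 0, 0, 0, 0, 0, 0, 0, 0, 0, 0, 0, 0, 0, 0, 0, 0, 0, 0, 0, 0], grip_force=30)

```text
time_s: 4.6
tcp_pos: [653.3, 58.9, 55.3]
orientation: [-0.334, 3.123, 0.0]
contact_force: [-0.0, -0.4, -0.4]
finger_gap: 0.114
gripper_force: 0.0
```

>>> jog_arm(commands=[0, 0, 0, 0, 0, 0, 0, 0, 0, 0, 0, 0, 0, 0, 0])

```text
time_s: 4.85
tcp_pos: [653.2, 58.9, 55.1]
orientation: [-0.334, 3.124, 0.0]
contact_force: [-0.1, -0.5, 0.4]
finger_gap: 0.005
gripper_force: 0.0
```

```bash
python3 -c "
from h import *
from g import tool
tool([])
s=imaging.get_image('side')
print(proj(s,(661,59,66)),proj(s,(653,59,55)))
b=s['img'][135:210,205:285,::-1]
cv2.imwrite('pics/c2.png',cv2.resize(b,None,fx=8,fy=8,interpolation=cv2.INTER_CUBIC))"
```

```text
t 4.85 tcp [653.2  58.9  55.1] ytool 102.2 tilt [ 0.  0. -1.] q1,q6 [-0.03 -1.81] gap 0.005 F [-0.1 -0.5  0.4]
[245.15779098 187.8108058 ] [243.37652978 190.69604277]
```

View pics/c2.png

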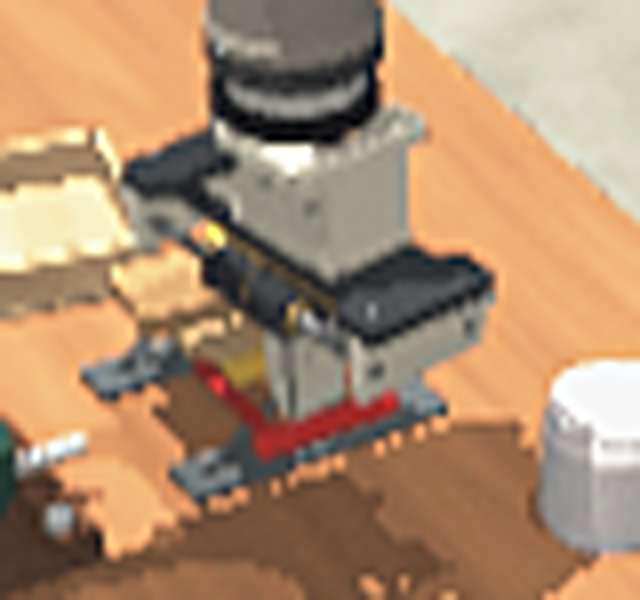

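```bash
python3 -c "
from h import *
s=imaging.get_image('side')
Z=lambda p:((proj(s,p)-[205,135]+.45)*8).round().tolist()
u=np.array([-.2115,.977,0]);x=np.array([.977,.2115,0]);c=np.array([653.2,58.9,55.1])
for n,k in [('tip c',c),('tip outer near',c-19*u-9.5*x),('tip outer far',c-19*u+9.5*x),('tip inner near',c+19*u-9.5*x),('bar n',(628,59,66)),('bar f',(694,59,66)),('body -y near',c-95*u-37*x+[0,0,66]),('body -y far',c-95*u+37*x+[0,0,66]),('body +y near',c+95*u-37*x+[0,0,66]),('restR near',(627,130,76))]: print(n,Z(k))
im=s['img'];r=(im[...,0]>150)&(im[...,1]<70)&(im[...,2]<70); ys,xs=np.where(r[150:200,215:270]); 
print(len(xs)); 
for y in range(150,200):
  q=np.where(r[y,215:270])[0]
  if len(q): print(y,(q+215).tolist())
"
```

```text
tip c [311.0, 449.0]
tip outer near [320.0, 474.0]
tip outer far [351.0, 459.0]
tip inner near [271.0, 439.0]
bar n [263.0, 445.0]
bar f [386.0, 407.0]
body -y near [375.0, 457.0]
body -y far [500.0, 394.0]
body +y near [126.0, 281.0]
restR near [199.0, 355.0]
39
182 [231, 232]
183 [231, 232]
185 [252, 253, 254]
186 [247, 248, 249, 250, 251, 252]
187 [244, 245, 246, 247, 248, 249]
188 [241, 242, 243, 244, 245, 246]
189 [237, 238, 239, 240, 241, 242, 243]
190 [237, 238, 239, 240, 241]
191 [237, 238]
```

```bash
python3 -c "
from m import *
s=imaging.get_image('side');t=imaging.get_image('top')
Z=lambda p:((proj(s,p)-[140,135]+.4)*3).round().tolist()
for cx,cy,a in [(528,-340,.095),(516,-83,.082)]:
  for lx,ly in [(-160,25),(-160,-25),(160,-25),(160,25)]: print(Z(rot(a)@np.array([lx,ly,0])+[cx,cy,29]))
print('upright tops',Z((696+3,125,160)),Z((694,229,160)),'jaw',Z(rot(.054)@np.array([-45,-25,190])+[465.5,166.4,0]),Z(rot(.054)@np.array([45,-25,190])+[465.5,166.4,0]))
"
```

```text
[223.0, 486.0]
[249.0, 523.0]
[516.0, 381.0]
[486.0, 352.0]
[125.0, 322.0]
[143.0, 349.0]
[386.0, 246.0]
[364.0, 224.0]
upright tops [318.0, 66.0] [281.0, 33.0] jaw [106.0, 97.0] [175.0, 76.0]
```

>>> jog_arm(commands=[50, 0, 0, 0, 0, 50, 0, 0, 0, 0, 50, 0, 0, 0, 0, 50, 0, 0, 0, 0, 50, 0, 0, 0.005, 0, 50, 0, 0, 0.01, 0, 50, 0, 0, 0.015, 0, 50, 0, 0, 0.02, 0, 50, 0, 0, 0.02, 0])

```text
time_s: 5.8
tcp_pos: [655.0, 58.6, 35.0]
orientation: [-0.333, 3.12, -0.001]
contact_force: [7.1, -1.0, 0.9]
finger_gap: 0.494
gripper_force: 3.0
```

```bash
python3 -c "
from h import *
s=imaging.get_image('side')
b=s['img'][135:210,205:285,::-1]
cv2.imwrite('pics/c3.png',cv2.resize(b,None,fx=8,fy=8,interpolation=cv2.INTER_CUBIC));print(status.sense()['contact_force'],status.sense()['torque'])"
```

```text
[ 6.1976389  -0.56657434 -0.08648911] [-0.1570228  -1.06122074 -0.21826852]
```

View pics/c3.png

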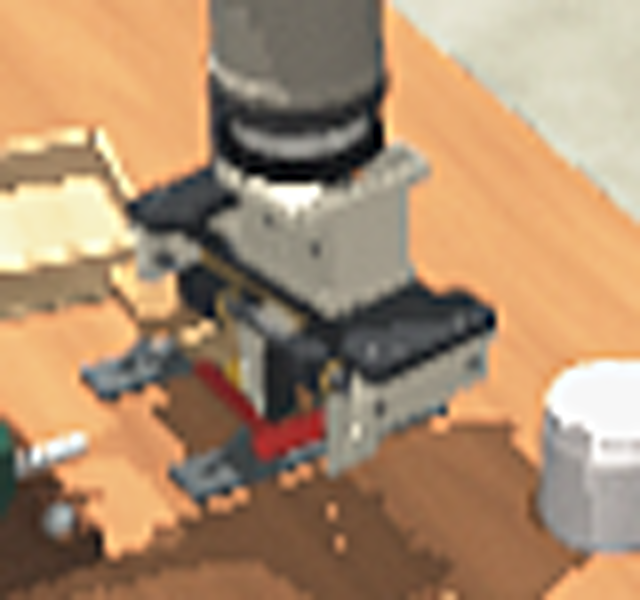

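>>> jog_arm(commands=[50, -0.004, 0, 0, 0, 50, -0.006, 0, 0.004, 0, 50, -0.006, 0, 0.008, 0, 50, -0.006, 0, 0.008, 0, 50, -0.006, 0, 0.008, 0], grip_force=25)

```text
time_s: 6.27
tcp_pos: [658.2, 60.3, 26.0]
orientation: [0.334, -3.121, -0.001]
contact_force: [0.1, -0.3, -0.2]
finger_gap: 0.499
gripper_force: 0.0
```

>>> jog_arm(commands=[0, 0, 0, 0, 0, 0, 0, 0, 0, 0, 0, 0, 0, 0, 0, 0, 0, 0, 0, 0, 0, 0, 0, 0, 0, 0, 0, 0, 0, 0, 0, 0, 0, 0, 0])

```text
time_s: 6.85
tcp_pos: [659.6, 58.5, 27.3]
orientation: [-0.333, 3.123, -0.003]
contact_force: [1.6, -5.4, 0.9]
finger_gap: 0.156
gripper_force: 24.4
```

>>> jog_arm(commands=[0, 0, 0, -0.006, 0, 0, 0, 0, -0.014, 0, 0, 0, 0, -0.022, 0, 0, 0, 0, -0.03, 0, 0, 0, 0, -0.038, 0, 0, 0, 0, -0.046, 0, 0, 0, 0, -0.054, 0, 0, 0, 0, -0.062, 0, 0, 0, 0, -0.068, 0, 0, 0, 0, -0.073, 0, 0, 0, 0, -0.074, 0, 0, 0, 0, -0.074, 0])

```text
time_s: 7.85
tcp_pos: [659.5, 58.4, 100.4]
orientation: [-0.332, 3.124, -0.003]
contact_force: [4.2, -4.8, -7.2]
finger_gap: 0.16
gripper_force: 24.3
```

```bash
python3 -c "
from h import *
s=imaging.get_image('side')
b=s['img'][120:200,200:280,::-1]
cv2.imwrite('pics/c4.png',cv2.resize(b,None,fx=7,fy=7,interpolation=cv2.INTER_CUBIC));
Z=lambda p:((proj(s,p)-[200,120]+.45)*7).round().tolist()
for h in (0,64,72): print(h,'restR near/far',Z((627,130,76+h)),Z((687,133,76+h)),'bar near',Z((628,58,66+h)))
print(status.sense()['contact_force'],status.sense()['tcp_pos'])"
```

```text
0 restR near/far [209.0, 416.0] [302.0, 385.0] bar near [266.0, 496.0]
64 restR near/far [203.0, 319.0] [299.0, 289.0] bar near [261.0, 398.0]
72 restR near/far [202.0, 307.0] [298.0, 277.0] bar near [261.0, 386.0]
[ 3.4365801  -4.64114279 -7.03570505] [659.50417539  58.42176309 100.22675042]
```

View pics/c4.png

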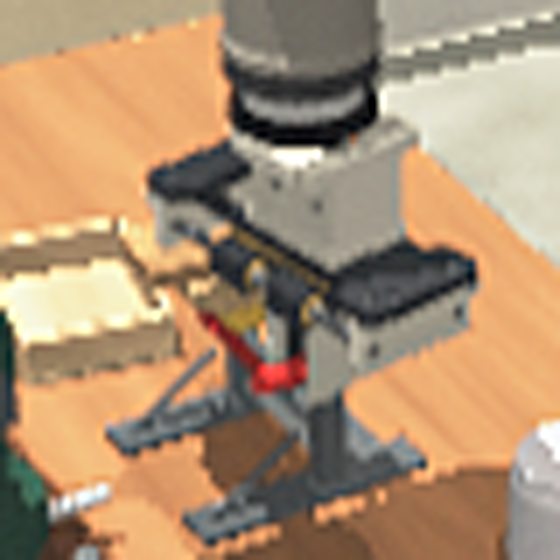

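>>> jog_arm(commands=[0, 0, 0, 0.003, 0, 0, 0, 0, 0.006, 0, 0, 0, 0, 0.009, 0, 0, 0, 0, 0.011, 0, 0, 0, 0, 0.011, 0])

```text
time_s: 8.32
tcp_pos: [659.7, 58.4, 90.8]
orientation: [-0.332, 3.123, -0.003]
contact_force: [-0.0, -4.9, 3.4]
finger_gap: 0.157
gripper_force: 24.4
```

>>> jog_arm(commands=[50, 0, 0, 0, 0, 50, 0, 0, 0, 0, 50, 0, 0, 0, 0, 50, 0, 0, 0, 0, 60, 0, 0, -0.02, 0, 60, 0, 0, -0.05, 0, 60, 0, 0, -0.09, 0, 75, 0, 0, -0.12, 0, 75, 0, 0, -0.12, 0])

```text
time_s: 9.07
tcp_pos: [662.1, 60.5, 218.0]
orientation: [-0.334, 3.111, -0.002]
contact_force: [0.7, 1.0, 0.5]
finger_gap: 0.7
gripper_force: 0.0
```

```bash
python3 -c "
from g import tool
tool([(639,176,210,93.1)])"
```

```text
t 9.07 tcp [662.1  60.5 218. ] ytool 102.2 tilt [ 0.013 -0.    -1.   ] q1,q6 [-0.02 -1.81] gap 0.7 F [0.7 1.  0.5]
(639, 176, 210, 93.1) -> [-0.0018, 0.1178, 0.0077] turn 0.16
```

>>> jog_arm(commands=[75, -0.002, 0.118, 0.008, 0.16, 75, -0.002, 0.118, 0.008, 0.16, 75, -0.002, 0.118, 0.008, 0.16, 75, -0.002, 0.118, 0.008, 0.16, 75, -0.002, 0.118, 0.008, 0.16, 75, -0.002, 0.118, 0.008, 0.16])

```text
time_s: 9.57
tcp_pos: [636.0, 175.9, 201.8]
orientation: [0.085, -3.14, 0.001]
contact_force: [0.2, -0.4, -0.1]
finger_gap: 0.751
gripper_force: 0.0
```

```bash
python3 -c "
from h import *
from g import tool
s=imaging.get_image('side')
b=s['img'][95:195,190:290,::-1]
cv2.imwrite('pics/c5.png',cv2.resize(b,None,fx=6,fy=6,interpolation=cv2.INTER_CUBIC));
Z=lambda p:((proj(s,p)-[190,95]+.45)*6).round().tolist()
tool([(639,176,170,93.1)])
c=status.sense()['tcp_pos']
for h in (0,25): 
  for dy in (-53.5,53.5): print(h,dy,Z(c+[-9.5,dy,h]),Z(c+[9.5,dy,h]))
print('bar',Z((628,58,130)),'rest',Z((627,130,140)),Z((687,133,140)),'off',Z((609,151,154)))"
```

```text
t 9.62 tcp [636.3 175.2 201.9] ytool 93.0 tilt [-0. -0. -1.] q1,q6 [ 0.15 -1.47] gap 0.749 F [ 0.8 -0.1  0.1]
(639, 176, 170, 93.1) -> [-0.0028, 0.0006, 0.0319] turn -0.001
0 -53.5 [234.0, 346.0] [262.0, 338.0]
0 53.5 [167.0, 274.0] [194.0, 268.0]
25 -53.5 [232.0, 310.0] [260.0, 303.0]
25 53.5 [165.0, 240.0] [191.0, 234.0]
bar [284.0, 491.0] rest [234.0, 424.0] [316.0, 398.0] off [194.0, 397.0]
```

View pics/c5.png

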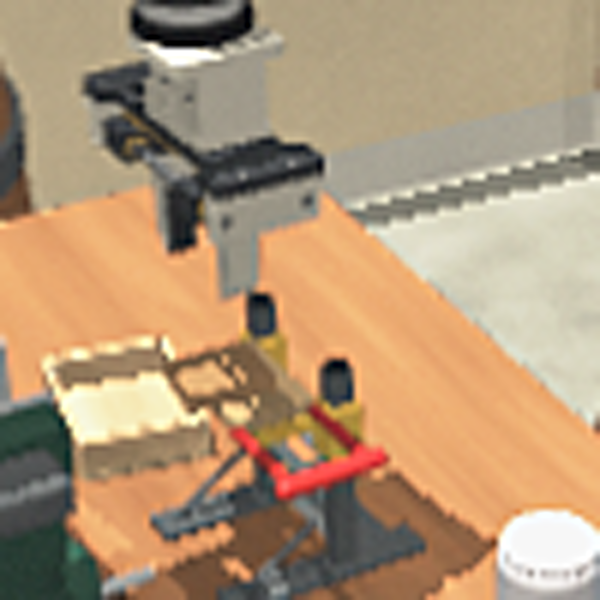

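>>> jog_arm(commands=[75, -0.003, 0, 0.03, 0, 75, -0.003, 0, 0.06, 0, 75, -0.003, 0, 0.073, 0, 75, -0.003, 0, 0.078, 0, 75, -0.003, 0, 0.082, 0, 75, -0.003, 0, 0.085, 0, 75, -0.003, 0, 0.085, 0], grip_force=12)

```text
time_s: 10.2
tcp_pos: [640.0, 175.5, 118.4]
orientation: [-0.082, 3.138, 0.0]
contact_force: [0.2, 0.8, 0.5]
finger_gap: 0.752
gripper_force: 0.0
```

>>> jog_arm(commands=[20, 0, 0, 0, 0, 20, 0, 0, 0, 0, 20, 0, 0, 0, 0, 20, 0, 0, 0, 0, 20, 0, 0, 0, 0])

```text
time_s: 10.62
tcp_pos: [639.6, 176.1, 118.0]
orientation: [-0.084, 3.139, 0.0]
contact_force: [-0.1, -0.9, 4.3]
finger_gap: 0.549
gripper_force: 12.8
```

```bash
python3 -c "
from g import tool
tool([(640,176,165,93),(638,366,165,82.5),(638,366,0,82.5)])"
```

```text
t 10.62 tcp [639.6 176.1 118. ] ytool 93.1 tilt [ 0.002  0.    -1.   ] q1,q6 [ 0.15 -1.47] gap 0.549 F [-0.1 -0.9  4.3]
(640, 176, 165, 93) -> [-0.0004, -0.0002, -0.047] turn 0.001
(638, 366, 165, 82.5) -> [-0.0086, 0.1897, -0.0469] turn 0.184
(638, 366, 0, 82.5) -> [-0.0083, 0.1897, 0.1181] turn 0.184
```

>>> jog_arm(commands=[20, 0, 0, -0.03, 0, 20, 0, 0, -0.05, 0, 20, -0.009, 0.19, -0.05, 0.18, 20, -0.009, 0.19, -0.05, 0.18, 20, -0.009, 0.19, -0.05, 0.18, 20, -0.009, 0.19, -0.05, 0.18, 20, -0.009, 0.19, -0.05, 0.18, 20, -0.009, 0.19, -0.05, 0.18, 20, -0.009, 0.19, 0.0, 0.18, 20, -0.009, 0.19, 0.06, 0.18, 20, -0.009, 0.19, 0.07, 0.18, 20, -0.009, 0.19, 0.07, 0.18])

```text
time_s: 11.62
tcp_pos: [632.7, 363.3, 37.2]
orientation: [-0.199, -3.12, 0.012]
contact_force: [-1.5, -0.9, -2.4]
finger_gap: 0.548
gripper_force: 11.8
```

```bash
python3 -c "
from g import tool
tool([(638,366,0,82.5)])
from h import *
s=imaging.get_image('side')
b=s['img'][120:190,170:250,::-1]
cv2.imwrite('pics/c6.png',cv2.resize(b,None,fx=6,fy=6,interpolation=cv2.INTER_CUBIC))"
```

```text
t 11.62 tcp [632.7 363.3  37.2] ytool 82.7 tilt [-0.015 -0.007 -1.   ] q1,q6 [ 0.42 -1.03] gap 0.548 F [-1.5 -0.9 -2.4]
(638, 366, 0, 82.5) -> [-0.0055, 0.0036, 0.0371] turn 0.004
```

View pics/c6.png

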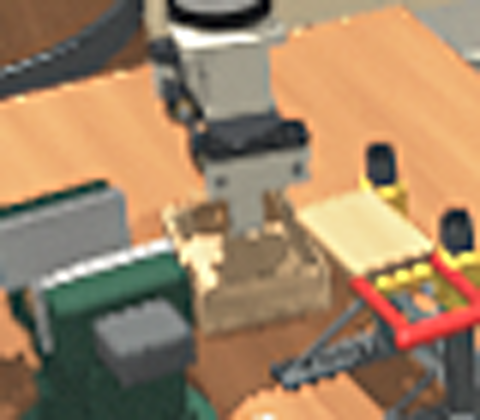

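The offcut is above the tray and centred. I'll lower it and release.

>>> jog_arm(commands=[20, -0.003, 0.002, 0.02, 0, 20, -0.003, 0.002, 0.033, 0, 20, -0.003, 0.002, 0.033, 0, 20, -0.003, 0.002, 0.033, 0, 70, -0.003, 0.002, 0.033, 0, 70, -0.003, 0.002, 0.033, 0, 70, -0.003, 0.002, 0.033, 0, 70, -0.003, 0.002, -0.02, 0, 70, -0.003, 0.002, -0.1, 0, 70, -0.003, 0.002, -0.14, 0, 70, -0.003, 0.002, -0.16, 0, 70, -0.003, 0.002, -0.16, 0])

```text
time_s: 12.67
tcp_pos: [642.1, 368.4, 213.8]
orientation: [0.198, 3.129, 0.006]
contact_force: [0.5, 0.8, 0.5]
finger_gap: 0.701
gripper_force: 0.0
```

```bash
python3 -c "
from g import tool
from m import *
tool([(466,192,240,184),(466,192,118,184)])
t=imaging.get_image('top')
for o in staves(t): print(o)
t2=[onz(t,(165+9+0*k,244+12),154) for k in [0]];print(t2)
for q in ['offcut1','tray']: print([(round(r['conf'],2),np.round(r['extent']).tolist()) for r in imaging.search_frame('top',q)])
"
```

```text
t 12.67 tcp [642.1 368.4 213.8] ytool 82.7 tilt [ 0.007  0.003 -1.   ] q1,q6 [ 0.42 -1.03] gap 0.701 F [0.5 0.8 0.5]
(466, 192, 240, 184) -> [0.1522, -0.1971, -0.0279] turn 1.374
(466, 192, 118, 184) -> [0.153, -0.1976, 0.094] turn 1.374
(772, 636, 34, 128, -1.164, [2, 142, 46, 26, 403], [770.6, 638.2])
(677, 198, 67, 97, -1.51, [156, 171, 34, 25, 688], [675.9, 197.4])
(529, -339, 319, 50, 0.098, [339, 177, 33, 110, 1834], [526.7, -339.6])
(516, -84, 318, 51, 0.081, [254, 183, 29, 109, 1879], [513.8, -83.7])
(491, -173, 320, 51, 0.11, [283, 190, 32, 112, 1851], [491.3, -173.2])
(620, 378, 91, 41, 1.164, [95, 196, 31, 17, 193], [615.7, 391.8])
[array([458.02931634, 168.43624003, 154.        ])]
[(0.89, [163.0, 246.0, 20.0, 19.0]), (0.73, [107.0, 186.0, 16.0, 24.0])]
[(0.56, [90.0, 180.0, 52.0, 42.0])]
```

>>> jog_arm(commands=[90, 0, 0, -0.03, 0.12, 90, 0.153, -0.197, -0.03, 1.37, 90, 0.153, -0.197, -0.03, 1.37, 90, 0.153, -0.197, -0.03, 1.37, 90, 0.153, -0.197, -0.03, 1.37, 90, 0.153, -0.197, -0.03, 1.37, 90, 0.153, -0.197, -0.03, 1.37, 90, 0.153, -0.197, -0.03, 1.37, 90, 0.153, -0.197, -0.03, 1.37, 90, 0.153, -0.197, -0.03, 1.37, 90, 0.153, -0.197, -0.03, 1.37, 90, 0.153, -0.197, -0.03, 1.37])

```text
time_s: 13.82
tcp_pos: [463.7, 191.5, 236.0]
orientation: [-2.142, -2.296, 0.003]
contact_force: [0.5, 0.0, -0.8]
finger_gap: 0.902
gripper_force: 0.0
```

```bash
python3 -c "
from g import tool
tool([(460,168,240,4),(460,168,180,4),(460,168,119,4)])"
```

```text
t 13.82 tcp [463.7 191.5 236. ] ytool 4.0 tilt [-0.002 -0.    -1.   ] q1,q6 [0.24 0.17] gap 0.902 F [ 0.5  0.  -0.8]
(460, 168, 240, 4) -> [-0.0232, -0.0053, -0.004] turn -0.001
(460, 168, 180, 4) -> [-0.0232, -0.0052, 0.056] turn -0.001
(460, 168, 119, 4) -> [-0.0232, -0.005, 0.117] turn -0.001
```

>>> jog_arm(commands=[90, -0.023, -0.005, 0, 0, 90, -0.023, -0.005, 0, 0, 90, -0.023, -0.005, 0.04, 0, 90, -0.023, -0.005, 0.075, 0, 90, -0.023, -0.005, 0.09, 0, 90, -0.023, -0.005, 0.1, 0, 90, -0.023, -0.005, 0.108, 0, 90, -0.023, -0.005, 0.113, 0, 90, -0.023, -0.005, 0.116, 0, 90, -0.023, -0.005, 0.116, 0])

```text
time_s: 14.65
tcp_pos: [461.2, 168.6, 120.8]
orientation: [-2.137, -2.303, 0.0]
contact_force: [-0.7, -0.6, 0.9]
finger_gap: 0.898
gripper_force: 0.0
```

>>> jog_arm(commands=[30, 0, 0, 0, 0, 30, 0, 0, 0, 0, 30, 0, 0, 0, 0, 30, 0, 0, 0, 0, 30, 0, 0, 0, 0, 30, 0, 0, 0, 0])

```text
time_s: 15.15
tcp_pos: [461.5, 168.6, 121.5]
orientation: [2.137, 2.302, 0.001]
contact_force: [-2.0, -0.1, 2.8]
finger_gap: 0.652
gripper_force: 12.0
```

```bash
python3 -c "
from g import tool
tool([(461,168.6,220,4),(638,367,220,82.5),(638,367,9,82.5)])"
```

```text
t 15.15 tcp [461.5 168.6 121.5] ytool 4.2 tilt [ 0.001  0.    -1.   ] q1,q6 [0.19 0.12] gap 0.652 F [-2.  -0.1  2.8]
(461, 168.6, 220, 4) -> [0.0001, -0.0004, -0.0985] turn 0.004
(638, 367, 220, 82.5) -> [0.1848, 0.1908, -0.0983] turn -1.366
(638, 367, 9, 82.5) -> [0.1848, 0.1906, 0.1127] turn -1.366
```

>>> jog_arm(commands=[30, 0, 0, -0.02, 0, 30, 0, 0, -0.06, 0, 30, 0, 0, -0.1, 0, 30, 0.209, 0.163, -0.1, -1.37, 30, 0.209, 0.163, -0.1, -1.37, 30, 0.209, 0.163, -0.1, -1.37, 30, 0.209, 0.163, -0.1, -1.37, 30, 0.209, 0.163, -0.1, -1.37, 30, 0.209, 0.163, -0.1, -1.37, 30, 0.209, 0.163, -0.1, -1.37, 30, 0.209, 0.163, -0.1, -1.37, 30, 0.209, 0.163, -0.1, -1.37])

```text
time_s: 16.15
tcp_pos: [608.3, 390.1, 219.0]
orientation: [-0.569, -3.088, 0.002]
contact_force: [0.1, -0.9, 0.1]
finger_gap: 0.65
gripper_force: 12.0
```

```bash
python3 -c "
from g import tool
tool([(461,168.6,220,4),(638,367,220,82.5),(638,367,9,82.5)])"
```

```text
t 16.15 tcp [608.3 390.1 219. ] ytool 69.1 tilt [-0.002 -0.001 -1.   ] q1,q6 [ 0.46 -0.74] gap 0.65 F [ 0.1 -0.9  0.1]
(461, 168.6, 220, 4) -> [0.0587, -0.2595, -0.0005] turn 1.137
(638, 367, 220, 82.5) -> [-0.036, -0.0111, -0.001] turn -0.233
(638, 367, 9, 82.5) -> [-0.0363, -0.0107, 0.21] turn -0.233
```

>>> jog_arm(commands=[30, -0.036, -0.011, 0, -0.233, 30, -0.036, -0.011, 0, -0.233, 30, -0.036, -0.011, 0, -0.233, 30, -0.036, -0.011, 0.04, -0.233, 30, -0.036, -0.011, 0.08, -0.233, 30, -0.036, -0.011, 0.12, -0.233, 30, -0.036, -0.011, 0.16, -0.233, 30, -0.036, -0.011, 0.19, -0.233, 30, -0.036, -0.011, 0.2, -0.233, 30, -0.036, -0.011, 0.208, -0.233, 30, -0.036, -0.011, 0.208, -0.233, 30, -0.036, -0.011, 0.208, -0.233])

```text
time_s: 17.15
tcp_pos: [638.9, 366.5, 15.2]
orientation: [0.219, 3.131, 0.003]
contact_force: [1.3, 0.4, 0.8]
finger_gap: 0.653
gripper_force: 12.0
```

>>> jog_arm(commands=[85, 0, 0, 0, 0, 85, 0, 0, 0, 0, 85, 0, 0, 0, 0, 85, 0, 0, -0.03, 0, 85, 0, 0, -0.08, 0, 85, 0, 0, -0.14, 0, 85, 0, 0, -0.2, 0, 85, 0, 0, -0.23, 0, 85, 0, 0, -0.23, 0])

```text
time_s: 17.9
tcp_pos: [638.1, 365.8, 248.4]
orientation: [0.218, 3.129, 0.004]
contact_force: [0.2, -0.3, 1.2]
finger_gap: 0.848
gripper_force: 0.0
```

```bash
python3 -c "
from g import tool
from m import *
tool([(516,-84,200,94.7),(516,-84,60,94.7)])
t=imaging.get_image('top')
for o in staves(t): print(o)
for q in ['offcut1','tray','stave1']: print([(round(r['conf'],2),np.round(r['extent']).tolist()) for r in imaging.search_frame('top',q)])
"
```

```text
t 17.9 tcp [638.1 365.8 248.4] ytool 82.0 tilt [ 0.005  0.002 -1.   ] q1,q6 [ 0.42 -1.02] gap 0.848 F [ 0.2 -0.3  1.2]
(516, -84, 200, 94.7) -> [0.0588, -0.4625, 0.0469] turn -0.221
(516, -84, 60, 94.7) -> [0.0594, -0.4629, 0.1869] turn -0.221
(782, 655, 33, 123, -1.144, [0, 139, 40, 26, 396], [782.3, 654.8])
(677, 198, 67, 97, -1.508, [156, 171, 34, 25, 687], [676.0, 197.5])
(529, -339, 319, 50, 0.099, [339, 177, 33, 110, 1837], [526.9, -339.6])
(516, -84, 318, 51, 0.081, [254, 183, 29, 109, 1878], [513.9, -83.7])
(631, 373, 96, 65, 1.388, [95, 189, 33, 24, 334], [621.9, 382.3])
(491, -173, 320, 51, 0.11, [283, 190, 32, 112, 1843], [491.6, -173.1])
[(0.76, [102.0, 190.0, 26.0, 18.0])]
[(0.8, [87.0, 180.0, 54.0, 42.0])]
[(0.97, [250.0, 183.0, 34.0, 109.0]), (0.79, [283.0, 191.0, 32.0, 109.0]), (0.65, [339.0, 176.0, 35.0, 112.0]), (0.41, [150.0, 163.0, 66.0, 34.0])]
```

>>> jog_arm(commands=[76, 0.059, -0.463, 0, -0.22, 76, 0.059, -0.463, 0, -0.22, 76, 0.059, -0.463, 0, -0.22, 76, 0.059, -0.463, 0, -0.22, 76, 0.059, -0.463, 0, -0.22, 76, 0.059, -0.463, 0, -0.22, 76, 0.059, -0.463, 0, -0.22, 76, 0.059, -0.463, 0, -0.22, 76, 0.059, -0.463, 0, -0.22, 76, 0.059, -0.463, 0, -0.22, 76, 0.059, -0.463, 0, -0.22, 76, 0.059, -0.463, 0, -0.22], grip_force=30)

```text
time_s: 19.1
tcp_pos: [512.8, -89.6, 241.4]
orientation: [0.12, -3.135, 0.001]
contact_force: [0.9, -0.2, 0.2]
finger_gap: 0.76
gripper_force: 0.0
```

```bash
python3 -c "
from g import tool
tool([(516,-84,200,94.7),(516,-84,60,94.7),(516,-84,-16,94.7)])
"
```

```text
t 19.1 tcp [512.8 -89.6 241.4] ytool 94.4 tilt [-0.004 -0.001 -1.   ] q1,q6 [-0.32 -1.97] gap 0.76 F [ 0.9 -0.2  0.2]
(516, -84, 200, 94.7) -> [-0.0038, 0.0054, 0.0414] turn -0.006
(516, -84, 60, 94.7) -> [-0.0044, 0.0055, 0.1814] turn -0.006
(516, -84, -16, 94.7) -> [-0.0047, 0.0055, 0.2574] turn -0.006
```

>>> jog_arm(commands=[76, -0.004, 0.004, 0.04, 0, 76, -0.004, 0.004, 0.08, 0, 76, -0.004, 0.004, 0.12, 0, 76, -0.004, 0.004, 0.16, 0, 76, -0.004, 0.004, 0.19, 0, 76, -0.004, 0.004, 0.2, 0, 76, -0.004, 0.004, 0.2, 0, 76, -0.004, 0.004, 0.2, 0])

```text
time_s: 19.77
tcp_pos: [519.2, -80.2, 43.3]
orientation: [0.128, -3.138, -0.001]
contact_force: [0.1, 0.0, 0.5]
finger_gap: 0.759
gripper_force: 0.0
```

```bash
python3 -c "
from g import tool
tool([(516,-84,-16,94.7)])
"
```

```text
t 19.77 tcp [519.2 -80.2  43.3] ytool 94.7 tilt [-0.001  0.    -1.   ] q1,q6 [-0.3  -1.95] gap 0.759 F [0.1 0.  0.5]
(516, -84, -16, 94.7) -> [0.0034, -0.0036, 0.0593] turn -0.001
```

>>> jog_arm(commands=[76, 0.003, -0.004, 0.02, 0, 76, 0.003, -0.004, 0.035, 0, 76, 0.003, -0.004, 0.045, 0, 76, 0.003, -0.004, 0.052, 0, 76, 0.003, -0.004, 0.057, 0, 76, 0.003, -0.004, 0.057, 0])

```text
time_s: 20.27
tcp_pos: [516.6, -84.6, -13.9]
orientation: [-0.128, 3.139, 0.0]
contact_force: [-1.0, -0.1, 0.3]
finger_gap: 0.761
gripper_force: 0.0
```

>>> jog_arm(commands=[20, 0, 0, 0, 0, 20, 0, 0, 0, 0, 20, 0, 0, 0, 0, 20, 0, 0, 0, 0, 20, 0, 0, 0, 0])

```text
time_s: 20.68
tcp_pos: [516.8, -84.7, -13.4]
orientation: [-0.127, 3.138, -0.0]
contact_force: [-0.3, 0.6, 3.9]
finger_gap: 0.542
gripper_force: 30.0
```

```bash
python3 -c "
from g import tool
tool([(551,175,205,93.1),(551,175,113,93.1)])
"
```

```text
t 20.68 tcp [516.8 -84.7 -13.4] ytool 94.6 tilt [ 0.001 -0.    -1.   ] q1,q6 [-0.31 -1.96] gap 0.542 F [-0.3  0.6  3.9]
(551, 175, 205, 93.1) -> [-0.0554, 0.256, -0.2184] turn 0.027
(551, 175, 113, 93.1) -> [-0.0553, 0.2561, -0.1264] turn 0.027
```

>>> jog_arm(commands=[20, 0, 0, -0.03, 0, 20, 0, 0, -0.07, 0, 20, 0, 0, -0.11, 0, 20, 0, 0, -0.15, 0, 20, 0, 0, -0.19, 0, 20, 0, 0, -0.22, 0, 20, 0, 0, -0.22, 0, 20, 0, 0, -0.22, 0])

```text
time_s: 21.35
tcp_pos: [517.0, -84.8, 207.5]
orientation: [-0.127, 3.136, -0.002]
contact_force: [1.1, 0.3, -2.3]
finger_gap: 0.543
gripper_force: 30.0
```

>>> jog_arm(commands=[20, -0.008, 0.036, 0, 0.01, 20, -0.016, 0.072, 0, 0.02, 20, -0.024, 0.108, 0, 0.027, 20, -0.032, 0.145, 0, 0.027, 20, -0.04, 0.182, 0, 0.027, 20, -0.047, 0.217, 0, 0.027, 20, -0.053, 0.245, 0, 0.027, 20, -0.055, 0.256, 0, 0.027, 20, -0.055, 0.256, 0, 0.027, 20, -0.055, 0.256, 0, 0.027, 20, -0.055, 0.256, 0, 0.027])

```text
time_s: 22.27
tcp_pos: [549.9, 173.7, 204.9]
orientation: [0.084, -3.138, 0.001]
contact_force: [-0.1, -0.2, -1.9]
finger_gap: 0.542
gripper_force: 30.0
```

```bash
python3 -c "
from m import *
from g import tool
tool([(551,175,205,93.1),(551,175,113,93.1)])
t=imaging.get_image('top')
for o in staves(t,250): print(o)
s=imaging.get_image('side'); a=t['img'][150:300,85:235,::-1];b=s['img'][110:210,140:240,::-1]
c=np.zeros((600,800,3),np.uint8);c[:400,:400]=cv2.resize(a,(400,400),interpolation=cv2.INTER_CUBIC);c[:400,400:]=cv2.resize(b,(400,400),interpolation=cv2.INTER_CUBIC);cv2.imwrite('pics/c7.png',c[:400])
"
```

```text
t 22.27 tcp [549.9 173.7 204.9] ytool 93.1 tilt [-0.002 -0.001 -1.   ] q1,q6 [ 0.17 -1.45] gap 0.542 F [-0.1 -0.2 -1.9]
(551, 175, 205, 93.1) -> [-0.0011, 0.0012, -0.0001] turn -0.001
(551, 175, 113, 93.1) -> [-0.0014, 0.0013, 0.0919] turn -0.001
(683, 181, 49, 48, 0.926, [154, 156, 20, 20, 324], [684.6, 179.9])
(510, -296, 270, 42, 0.098, [339, 177, 33, 110, 1830], [508.5, -296.7])
(596, 262, 36, 108, -1.408, [109, 189, 44, 23, 353], [594.7, 263.4])
(478, -156, 271, 43, 0.11, [283, 190, 32, 112, 1854], [478.5, -155.9])
```

View pics/c7.png

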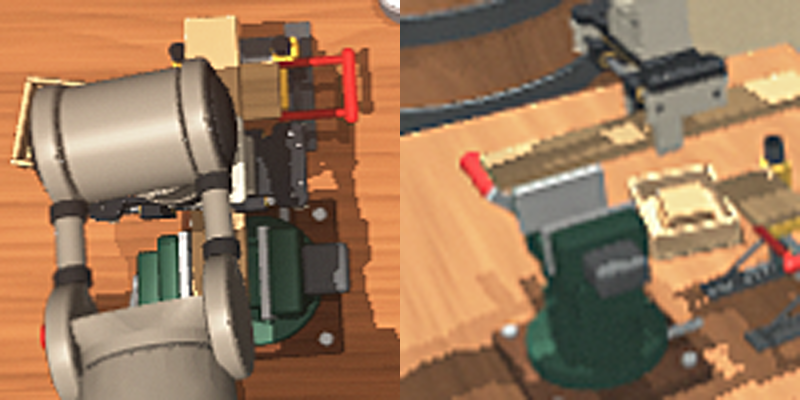

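The stave is held level over the vise and in line with it. I'll lower it now.

>>> jog_arm(commands=[20, -0.001, 0.001, 0.03, 0, 20, -0.001, 0.001, 0.055, 0, 20, -0.001, 0.001, 0.07, 0, 20, -0.001, 0.001, 0.08, 0, 20, -0.001, 0.001, 0.085, 0, 20, -0.001, 0.001, 0.09, 0, 20, -0.001, 0.001, 0.092, 0, 20, -0.001, 0.001, 0.092, 0])

```text
time_s: 23.03
tcp_pos: [551.7, 175.9, 114.5]
orientation: [-0.085, 3.14, 0.0]
contact_force: [0.3, 0.6, -2.2]
finger_gap: 0.542
gripper_force: 30.0
```

>>> jog_arm(commands=[20, 0, -0.001, 0.002, 0, 20, 0, -0.001, 0.003, 0, 20, 0, -0.001, 0.004, 0, 20, 0, -0.001, 0.004, 0])

```text
time_s: 23.37
tcp_pos: [551.9, 175.0, 111.4]
orientation: [-0.085, 3.139, 0.0]
contact_force: [-1.2, -1.5, 4.6]
finger_gap: 0.54
gripper_force: 30.0
```

>>> jog_arm(commands=[60, 0, 0, 0, 0, 70, 0, 0, 0, 0, 70, 0, 0, 0, 0, 70, 0, 0, -0.03, 0, 70, 0, 0, -0.07, 0, 70, 0, 0, -0.11, 0, 70, 0, 0, -0.13, 0, 70, 0, -0.12, -0.13, 0, 70, 0, -0.24, -0.13, 0, 70, 0, -0.24, -0.13, 0, 70, 0, -0.24, -0.13, 0, 70, 0, -0.24, -0.13, 0])

```text
time_s: 24.37
tcp_pos: [562.5, -34.7, 240.2]
orientation: [-0.086, 3.14, 0.0]
contact_force: [1.9, -0.3, 0.1]
finger_gap: 0.703
gripper_force: 0.0
```

```bash
python3 -c "
from m import *
from g import tool
t=imaging.get_image('top')
for z in (29,154):
  print(z)
  for o in staves(t,z): print(o)
tool([])
"
```

```text
29
(565, 206, 347, 67, 0.066, [156, 164, 28, 118, 2168], [569.8, 200.8])
(680, 160, 64, 24, 0.059, [181, 172, 9, 22, 161], [677.9, 160.5])
(528, -340, 319, 49, 0.095, [340, 177, 32, 110, 1815], [525.6, -340.0])
(659, -8, 131, 36, 1.381, [220, 181, 44, 18, 306], [658.4, -6.7])
(638, 364, 114, 82, 1.433, [95, 182, 43, 32, 916], [637.9, 365.0])
(491, -173, 320, 51, 0.092, [287, 190, 28, 112, 1820], [483.5, -174.8])
154
(551, 182, 316, 62, 0.066, [156, 164, 28, 118, 2168], [555.8, 178.0])
(656, 141, 58, 22, 0.059, [181, 172, 9, 22, 161], [654.5, 141.3])
(518, -315, 291, 44, 0.095, [340, 177, 32, 110, 1815], [515.4, -315.7])
(637, -12, 119, 32, 1.381, [220, 181, 44, 18, 306], [636.7, -11.4])
(618, 327, 104, 75, 1.433, [95, 182, 43, 32, 916], [618.0, 327.9])
(483, -163, 292, 47, 0.092, [287, 190, 28, 112, 1820], [477.0, -164.8])
t 24.42 tcp [563.  -42.5 239.9] ytool 92.8 tilt [ 0.    -0.005 -1.   ] q1,q6 [-0.21 -1.83] gap 0.692 F [ 1.4 -5.6  0.6]
```

```bash
python3 -c "
from g import tool
tool([(491,-173,220,96.3),(491,-173,30,96.3)])
"
```

```text
t 24.42 tcp [563.  -42.5 239.9] ytool 92.8 tilt [ 0.    -0.005 -1.   ] q1,q6 [-0.21 -1.83] gap 0.692 F [ 1.4 -5.6  0.6]
(491, -173, 220, 96.3) -> [0.0783, -0.1267, 0.0205] turn -0.061
(491, -173, 30, 96.3) -> [0.0783, -0.1258, 0.2105] turn -0.061
```

>>> jog_arm(commands=[76, 0.04, -0.05, 0.02, -0.06, 76, 0.08, -0.104, 0.05, -0.06, 76, 0.08, -0.104, 0.09, -0.06, 76, 0.08, -0.104, 0.13, -0.06, 76, 0.08, -0.104, 0.16, -0.06, 76, 0.08, -0.104, 0.19, -0.06, 76, 0.08, -0.104, 0.2, -0.06, 76, 0.08, -0.104, 0.2, -0.06, 76, 0.08, -0.104, 0.2, -0.06])

```text
time_s: 25.17
tcp_pos: [488.3, -140.9, 39.7]
orientation: [0.179, -3.135, -0.001]
contact_force: [-0.6, 0.3, -0.3]
finger_gap: 0.759
gripper_force: 0.0
```

```bash
python3 -c "
from m import *
from g import tool
s=imaging.get_image('side'); 
tool([(491,-173,-14,96.3)])
"
```

```text
t 25.22 tcp [ 489.5 -141.3   41.1] ytool 96.6 tilt [ 0.001 -0.    -1.   ] q1,q6 [-0.43 -2.12] gap 0.76 F [ 0.8 -0.5  0.4]
(491, -173, -14, 96.3) -> [0.0022, -0.0316, 0.0551] turn 0.004
```

>>> jog_arm(commands=[76, 0.002, -0.032, 0, 0, 76, 0.002, -0.032, 0.0, 0, 76, 0.002, -0.032, 0.02, 0, 76, 0.002, -0.032, 0.035, 0, 76, 0.002, -0.032, 0.045, 0, 76, 0.002, -0.032, 0.051, 0, 76, 0.002, -0.032, 0.055, 0, 76, 0.002, -0.032, 0.055, 0])

```text
time_s: 25.88
tcp_pos: [490.4, -173.1, -14.8]
orientation: [-0.18, 3.136, -0.0]
contact_force: [-0.0, -0.1, 0.8]
finger_gap: 0.76
gripper_force: 0.0
```

>>> jog_arm(commands=[20, 0, 0, 0, 0, 20, 0, 0, 0, 0, 20, 0, 0, 0, 0, 20, 0, 0, 0, 0, 20, 0, 0, 0, 0])

```text
time_s: 26.3
tcp_pos: [490.5, -173.4, -14.4]
orientation: [-0.179, 3.135, -0.001]
contact_force: [0.1, 0.5, 2.4]
finger_gap: 0.543
gripper_force: 30.0
```

```bash
python3 -c "
from g import tool
tool([(491,-173,205,96.3),(551,175,215,93.1),(551,175,127,93.1)])
"
```

```text
t 26.3 tcp [ 490.5 -173.4  -14.4] ytool 96.5 tilt [ 0.001 -0.    -1.   ] q1,q6 [-0.49 -2.17] gap 0.543 F [0.1 0.5 2.4]
(491, -173, 205, 96.3) -> [-0.0007, 0.0002, -0.2194] turn 0.004
(551, 175, 215, 93.1) -> [-0.1, 0.3391, -0.2295] turn 0.06
(551, 175, 127, 93.1) -> [-0.0999, 0.3392, -0.1415] turn 0.06
```

>>> jog_arm(commands=[20, 0, 0, -0.03, 0, 20, 0, 0, -0.07, 0, 20, 0, 0, -0.11, 0, 20, 0, 0, -0.15, 0, 20, 0, 0, -0.19, 0, 20, 0, 0, -0.225, 0, 20, 0, 0, -0.23, 0, 20, -0.01, 0.034, -0.23, 0.01, 20, -0.02, 0.068, -0.23, 0.02, 20, -0.03, 0.102, -0.23, 0.03, 20, -0.03, 0.102, -0.23, 0.03, 20, -0.03, 0.102, -0.23, 0.03])

```text
time_s: 27.3
tcp_pos: [508.0, -66.8, 214.4]
orientation: [0.138, -3.137, -0.001]
contact_force: [0.6, -0.3, -0.6]
finger_gap: 0.541
gripper_force: 30.0
```

>>> jog_arm(commands=[20, -0.01, 0.034, 0, 0.01, 20, -0.02, 0.068, 0, 0.02, 20, -0.03, 0.102, 0, 0.03, 20, -0.04, 0.136, 0, 0.03, 20, -0.05, 0.17, 0, 0.03, 20, -0.06, 0.2, 0, 0.03, 20, -0.067, 0.225, 0, 0.03, 20, -0.07, 0.237, 0, 0.03, 20, -0.07, 0.237, 0, 0.03, 20, -0.07, 0.237, 0, 0.03, 20, -0.07, 0.237, 0, 0.03])

```text
time_s: 28.22
tcp_pos: [558.1, 171.8, 214.7]
orientation: [0.083, -3.14, 0.001]
contact_force: [0.3, -0.2, -1.7]
finger_gap: 0.543
gripper_force: 30.0
```

```bash
python3 -c "
from g import tool
from m import *
t=imaging.get_image('top')
for o in staves(t,257): print(o)
tool([(551,175,215,93.1),(551,175,127,93.1)])
"
```

```text
(694, 175, 54, 58, 0.938, [154, 150, 24, 22, 360], [696.6, 177.0])
(510, -295, 268, 42, 0.099, [339, 177, 33, 110, 1835], [508.1, -295.3])
(609, 262, 44, 109, -1.412, [108, 185, 45, 23, 392], [606.2, 263.5])
t 28.27 tcp [558.2 171.8 214.9] ytool 93.0 tilt [-0.    -0.001 -1.   ] q1,q6 [ 0.17 -1.46] gap 0.541 F [ 0.1 -0.1 -0.7]
(551, 175, 215, 93.1) -> [0.007, 0.0036, -0.0001] turn -0.002
(551, 175, 127, 93.1) -> [0.0069, 0.0036, 0.0879] turn -0.002
```

>>> jog_arm(commands=[20, 0.007, 0.003, 0, 0, 20, 0.007, 0.003, 0.03, 0, 20, 0.007, 0.003, 0.055, 0, 20, 0.007, 0.003, 0.068, 0, 20, 0.007, 0.003, 0.076, 0, 20, 0.007, 0.003, 0.082, 0, 20, 0.007, 0.003, 0.086, 0, 20, 0.007, 0.003, 0.088, 0, 20, 0.007, 0.003, 0.088, 0])

```text
time_s: 29.02
tcp_pos: [551.7, 176.0, 128.4]
orientation: [-0.085, 3.138, -0.0]
contact_force: [-0.3, -1.4, 1.2]
finger_gap: 0.537
gripper_force: 30.0
```

>>> jog_arm(commands=[20, 0, 0, 0.001, 0, 20, 0, 0, 0.002, 0, 20, 0, 0, 0.003, 0, 20, 0, 0, 0.003, 0])

```text
time_s: 29.35
tcp_pos: [552.4, 176.0, 126.5]
orientation: [-0.085, 3.136, -0.0]
contact_force: [-1.3, -1.8, 8.8]
finger_gap: 0.546
gripper_force: 30.0
```

>>> jog_arm(commands=[60, 0, 0, -0.001, 0, 70, 0, 0, -0.001, 0, 70, 0, 0, -0.001, 0, 70, 0, 0, -0.03, 0, 70, 0, 0, -0.07, 0, 70, 0, 0, -0.11, 0, 70, 0, 0, -0.12, 0, 70, 0, -0.04, -0.12, 0, 70, 0, -0.08, -0.12, 0, 70, 0, -0.12, -0.12, 0, 70, 0, -0.16, -0.12, 0, 70, 0, -0.16, -0.12, 0])

```text
time_s: 30.35
tcp_pos: [559.9, 9.9, 243.6]
orientation: [0.076, -3.14, 0.004]
contact_force: [-0.2, -0.2, -0.4]
finger_gap: 0.7
gripper_force: 0.0
```

>>> jog_arm(commands=[70, 0, -0.1, 0, 0, 70, 0, -0.2, 0, 0, 70, 0, -0.2, 0, 0, 70, 0, -0.2, 0, 0, 70, 0, -0.2, 0, 0, 70, 0, -0.2, 0, 0])

```text
time_s: 30.85
tcp_pos: [570.2, -189.1, 242.9]
orientation: [0.076, -3.14, 0.003]
contact_force: [-0.4, 0.4, -0.1]
finger_gap: 0.698
gripper_force: 0.0
```

```bash
python3 -c "
from m import *
from g import tool
t=imaging.get_image('top')
for z in (29,168):
  print(z)
  for o in staves(t,z): print(o)
tool([(529,-340,100,95.6),(529,-340,30,95.6)])
b=t['img'][150:290,90:300,::-1]; cv2.imwrite('pics/c8.png',cv2.resize(b,None,fx=3.8,fy=3.8,interpolation=cv2.INTER_CUBIC))
"
```

```text
29
(586, 208, 387, 66, 0.053, [156, 150, 26, 132, 2472], [585.1, 204.3])
(684, -278, 133, 22, 1.131, [310, 168, 44, 24, 194], [686.1, -278.7])
(681, 160, 67, 24, 0.029, [181, 171, 9, 23, 174], [677.6, 161.3])
(661, -267, 133, 16, 1.121, [308, 175, 43, 23, 151], [658.9, -268.3])
(635, 372, 128, 90, 1.46, [89, 182, 49, 35, 991], [635.0, 365.9])
(479, -343, 221, 50, 0.066, [346, 209, 26, 78, 1146], [467.4, -346.4])
168
(568, 182, 350, 60, 0.053, [156, 150, 26, 132, 2472], [568.1, 178.7])
(657, -257, 120, 20, 1.131, [310, 168, 44, 24, 194], [659.3, -257.6])
(655, 139, 60, 21, 0.029, [181, 171, 9, 23, 174], [651.6, 139.8])
(636, -247, 120, 14, 1.121, [308, 175, 43, 23, 151], [634.7, -248.2])
(613, 330, 116, 82, 1.46, [89, 182, 49, 35, 991], [613.1, 324.7])
(473, -316, 199, 45, 0.066, [346, 209, 26, 78, 1146], [461.7, -318.7])
t 30.9 tcp [ 570.2 -186.   243. ] ytool 92.8 tilt [-0.001  0.    -1.   ] q1,q6 [-0.44 -2.06] gap 0.704 F [ 0.3  0.8 -0.4]
(529, -340, 100, 95.6) -> [0.0487, -0.1518, 0.143] turn -0.048
(529, -340, 30, 95.6) -> [0.0486, -0.1518, 0.213] turn -0.048
```

View pics/c8.png

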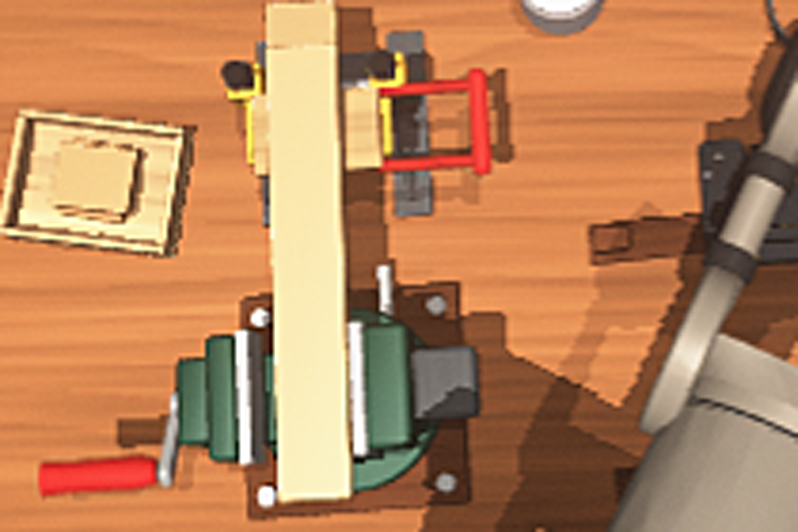

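The view shows two staves stacked in the vise, with the rest and both offcuts in place. One stave now sticks out about 27 mm further at the far end (step at zoom v=45 against v=3), so the lower one was knocked +x. I'll measure it.

```bash
python3 -c "
from m import *
from g import tool
t=imaging.get_image('top');s=imaging.get_image('side')
q=lambda u,v:(90+u/3.8-.4,150+v/3.8-.4)
f=rot(-.054)
V=lambda P:(f@(P-np.array([465.5,166.4,0]))).round(1).tolist()
for n,uv,z in [('near top',(317,500),168),('far top',(303,45),168),('far low',(300,3),154),('far low if z168',(300,3),168)]: print(n,onz(t,q(*uv),z).round().tolist(),'vise',V(onz(t,q(*uv),z)))
for n,uv,z in [('left edge near',(278,480),168),('right edge near',(351,480),168),('left edge far',(268,60),168),('right far',(337,60),168)]: print(n,'vise',V(onz(t,q(*uv),z)))
tool([(581,178,240,93.1)])
for n,p in [('low far z154',(740,181,154)),('top far',(712,181,168)),('low near',(420,165,154)),('top near',(392,163,168))]: print(n,proj(s,p).round(1))
g=s['img'].astype(int); m=((g.min(2)>105)&(g[...,0]>190)&(g[...,0]-g[...,2]>30)).astype(np.uint8)
for r in range(125,190,2): 
  c=np.where(m[r,150:290])[0]+150
  if len(c): print(r,c.min(),c.max(),len(c))
"
```

```text
near top [393.0, 168.0, 168.0] vise [-72.7, 5.0, 168.0]
far top [712.0, 182.0, 168.0] vise [247.3, 2.2, 168.0]
far low [747.0, 187.0, 154.0] vise [281.9, 5.5, 154.0]
far low if z168 [743.0, 184.0, 168.0] vise [278.2, 3.0, 168.0]
left edge near vise [-57.3, 31.1, 168.0]
right edge near vise [-60.9, -18.7, 168.0]
left edge far vise [238.0, 27.4, 168.0]
right far vise [234.6, -21.5, 168.0]
t 31.0 tcp [ 570.4 -182.7  243.5] ytool 93.1 tilt [-0.001  0.001 -1.   ] q1,q6 [-0.44 -2.06] gap 0.699 F [-0.7  0.4 -0.6]
(581, 178, 240, 93.1) -> [-0.0299, 0.3596, 0.0039] turn -0.001
low far z154 [248.7 149.2]
top far [242.4 147.8]
low near [173.6 171.9]
top near [165.8 171. ]
125 196 236 31
127 196 238 39
129 197 237 40
131 194 266 45
133 185 237 53
135 176 237 62
137 168 237 70
139 160 244 74
141 151 225 75
143 150 248 76
145 150 225 76
147 150 225 76
149 150 269 71
151 150 272 64
153 150 274 57
155 150 276 52
157 150 278 51
159 150 281 44
161 150 283 52
163 150 285 50
165 150 287 50
167 150 288 44
169 150 289 43
171 150 289 40
173 150 289 49
175 150 289 59
177 150 289 61
179 150 289 55
181 150 289 45
183 150 289 45
185 150 271 44
187 150 272 43
189 150 272 38
```

```bash
python3 -c "
from g import tool
tool([(590,177.5,240,93),(590,177.5,114,93)])
"
```

```text
t 31.0 tcp [ 570.4 -182.7  243.5] ytool 93.1 tilt [-0.001  0.001 -1.   ] q1,q6 [-0.44 -2.06] gap 0.699 F [-0.7  0.4 -0.6]
(590, 177.5, 240, 93) -> [-0.0388, 0.3587, 0.0039] turn 0.001
(590, 177.5, 114, 93) -> [-0.0389, 0.3585, 0.1299] turn 0.001
```

>>> jog_arm(commands=[80, -0.039, 0.359, 0, 0, 80, -0.039, 0.359, 0, 0, 80, -0.039, 0.359, 0, 0, 80, -0.039, 0.359, 0, 0, 80, -0.039, 0.359, 0, 0, 80, -0.039, 0.359, 0, 0, 80, -0.039, 0.359, 0, 0, 80, -0.039, 0.359, 0, 0, 80, -0.039, 0.359, 0, 0, 80, -0.039, 0.359, 0, 0, 80, -0.039, 0.359, 0, 0, 80, -0.039, 0.359, 0, 0], grip_force=35)

```text
time_s: 32.0
tcp_pos: [589.3, 178.1, 244.1]
orientation: [0.088, -3.14, 0.0]
contact_force: [0.9, -0.4, 0.4]
finger_gap: 0.797
gripper_force: 0.0
```

```bash
python3 -c "
from g import tool
tool([(590,177.5,240,93),(590,177.5,114,93)])
"
```

```text
t 32.0 tcp [589.3 178.1 244.1] ytool 93.2 tilt [-0. -0. -1.] q1,q6 [ 0.17 -1.46] gap 0.797 F [ 0.9 -0.4  0.4]
(590, 177.5, 240, 93) -> [-0.0007, -0.0007, 0.0041] turn 0.004
(590, 177.5, 114, 93) -> [-0.0007, -0.0007, 0.1301] turn 0.004
```

>>> jog_arm(commands=[80, 0, 0, 0.03, 0, 80, 0, 0, 0.06, 0, 80, 0, 0, 0.09, 0, 80, 0, 0, 0.11, 0, 80, 0, 0, 0.12, 0, 80, 0, 0, 0.128, 0, 80, 0, 0, 0.13, 0, 80, 0, 0, 0.13, 0])

```text
time_s: 32.67
tcp_pos: [590.5, 177.0, 114.7]
orientation: [-0.084, 3.139, 0.0]
contact_force: [0.3, -0.0, -0.3]
finger_gap: 0.798
gripper_force: 0.0
```

>>> jog_arm(commands=[20, 0, 0, 0, 0, 20, 0, 0, 0, 0, 20, 0, 0, 0, 0, 20, 0, 0, 0, 0, 20, 0, 0, 0, 0, 20, 0, 0, 0, 0])

```text
time_s: 33.17
tcp_pos: [590.3, 177.5, 114.8]
orientation: [-0.085, 3.139, 0.001]
contact_force: [-0.9, 0.1, 4.2]
finger_gap: 0.543
gripper_force: 35.0
```

>>> jog_arm(commands=[20, 0.005, 0, -0.001, 0, 20, 0.011, 0, -0.001, 0, 20, 0.017, 0, -0.001, 0, 20, 0.023, 0, -0.001, 0, 20, 0.029, 0, -0.001, 0, 20, 0.034, 0, -0.001, 0, 20, 0.036, 0, -0.001, 0, 20, 0.036, 0, -0.001, 0])

```text
time_s: 33.83
tcp_pos: [553.0, 175.4, 115.0]
orientation: [0.085, -3.139, 0.0]
contact_force: [-0.9, 0.3, -1.9]
finger_gap: 0.542
gripper_force: 35.0
```

>>> jog_arm(commands=[65, 0, 0, 0, 0, 65, 0, 0, 0, 0, 65, 0, 0, -0.005, 0, 65, 0, 0, -0.011, 0, 65, 0, 0, -0.014, 0, 65, 0, 0, -0.014, 0, 65, 0, 0, -0.014, 0])

```text
time_s: 34.42
tcp_pos: [554.3, 175.4, 129.6]
orientation: [-0.085, 3.139, 0.0]
contact_force: [0.3, -1.1, 0.1]
finger_gap: 0.651
gripper_force: 0.0
```

>>> jog_arm(commands=[20, 0, 0, 0, 0, 20, 0, 0, 0, 0, 20, 0, 0, 0, 0, 20, 0, 0, 0, 0, 20, 0, 0, -0.003, 0, 20, 0, 0, -0.005, 0, 20, -0.006, 0, -0.005, 0, 20, -0.014, 0, -0.005, 0, 20, -0.022, 0, -0.005, 0, 20, -0.03, 0, -0.005, 0, 20, -0.035, 0, -0.005, 0, 20, -0.035, 0, -0.005, 0])

```text
time_s: 35.42
tcp_pos: [590.3, 177.2, 133.7]
orientation: [-0.085, 3.14, 0.0]
contact_force: [-0.9, 0.5, -3.6]
finger_gap: 0.542
gripper_force: 35.0
```

>>> jog_arm(commands=[20, 0, 0, 0.002, 0, 20, 0, 0, 0.004, 0, 20, 0, 0, 0.005, 0, 20, 0, 0, 0.005, 0])

```text
time_s: 35.75
tcp_pos: [588.6, 177.3, 129.0]
orientation: [0.085, -3.14, -0.0]
contact_force: [-0.3, 0.5, -2.5]
finger_gap: 0.54
gripper_force: 35.0
```

>>> jog_arm(commands=[20, 0, 0, 0.0015, 0, 20, 0, 0, 0.0015, 0, 65, 0, 0, 0.0015, 0, 70, 0, 0, 0.0015, 0, 70, 0, 0, 0.0, 0, 70, 0, 0, -0.03, 0, 70, 0, 0, -0.07, 0, 70, 0, 0, -0.11, 0, 70, 0, 0, -0.115, 0, 70, 0, -0.04, -0.115, 0, 70, 0, -0.08, -0.115, 0, 70, 0, -0.12, -0.115, 0])

```text
time_s: 36.75
tcp_pos: [595.5, 56.7, 244.4]
orientation: [-0.088, 3.139, -0.0]
contact_force: [1.0, 0.5, -0.5]
finger_gap: 0.7
gripper_force: 0.0
```

>>> jog_arm(commands=[76, 0.04, -0.36, 0, -0.045, 76, 0.04, -0.36, 0, -0.045, 76, 0.04, -0.36, 0, -0.045, 76, 0.04, -0.36, 0, -0.045, 76, 0.04, -0.36, 0, -0.045, 76, 0.04, -0.36, 0, -0.045, 76, 0.04, -0.36, 0, -0.045, 76, 0.04, -0.36, 0, -0.045, 76, 0.04, -0.36, 0, -0.045, 76, 0.04, -0.36, 0, -0.045, 76, 0.04, -0.36, 0, -0.045])

```text
time_s: 37.67
tcp_pos: [574.5, -305.8, 243.3]
orientation: [0.151, -3.138, -0.001]
contact_force: [1.2, -0.4, -0.0]
finger_gap: 0.761
gripper_force: 0.0
```

```bash
python3 -c "
from m import *
from g import tool
tool([(529,-340,100,95.6),(529,-340,30,95.6)])
t=imaging.get_image('top')
print([o for o in staves(t,168)][:8])
# profile along the stave centreline (vise y=3) and edges
g=t['img'].astype(int).sum(2)
W=lambda x,y,z:rot(.054)@np.array([x,y,z],float)+[465.5,166.4,0]
def prof(xs,y,z): return [int(g[tuple(np.round(proj(t,W(x,y,z))[::-1]).astype(int))]) for x in xs]
for y in (-8,4,16): print('near',list(zip(range(-90,-55,3),prof(range(-90,-55,3),y,168))))
for y in (-8,4,16): print('far',list(zip(range(230,290,3),prof(range(230,290,3),y,168))))
for q in ['stave1']: print([(round(r['conf'],2),np.round(r['extent']).tolist()) for r in imaging.search_frame('top',q)])
"
```

```text
t 37.67 tcp [ 574.5 -305.8  243.3] ytool 95.5 tilt [-0.     0.001 -1.   ] q1,q6 [-0.61 -2.27] gap 0.761 F [ 1.2 -0.4 -0. ]
(529, -340, 100, 95.6) -> [0.0486, -0.0298, 0.1433] turn -0.002
(529, -340, 30, 95.6) -> [0.0485, -0.0298, 0.2133] turn -0.002
[(567, 182, 352, 60, 0.053, [156, 151, 26, 132, 2485], [566.4, 178.2]), (655, 139, 60, 21, 0.033, [181, 171, 9, 23, 176], [651.6, 139.8]), (613, 329, 113, 82, 1.453, [90, 182, 48, 35, 1000], [612.9, 324.6]), (519, -304, 82, 61, 0.183, [340, 214, 26, 31, 427], [524.0, -312.5])]
near [(-90, 421), (-87, 469), (-84, 423), (-81, 214), (-78, 243), (-75, 359), (-72, 660), (-69, 704), (-66, 699), (-63, 701), (-60, 698), (-57, 701)]
near [(-90, 430), (-87, 466), (-84, 462), (-81, 233), (-78, 212), (-75, 427), (-72, 731), (-69, 709), (-66, 698), (-63, 699), (-60, 696), (-57, 699)]
near [(-90, 439), (-87, 450), (-84, 428), (-81, 205), (-78, 261), (-75, 473), (-72, 738), (-69, 704), (-66, 700), (-63, 694), (-60, 694), (-57, 692)]
far [(230, 655), (233, 657), (236, 658), (239, 656), (242, 693), (245, 565), (248, 601), (251, 610), (254, 611), (257, 614), (260, 609), (263, 606), (266, 611), (269, 608), (272, 614), (275, 580), (278, 419), (281, 402), (284, 455), (287, 459)]
far [(230, 656), (233, 657), (236, 651), (239, 653), (242, 669), (245, 620), (248, 602), (251, 605), (254, 606), (257, 607), (260, 606), (263, 605), (266, 607), (269, 605), (272, 613), (275, 629), (278, 375), (281, 427), (284, 455), (287, 463)]
far [(230, 655), (233, 653), (236, 651), (239, 657), (242, 657), (245, 605), (248, 606), (251, 609), (254, 607), (257, 603), (260, 605), (263, 605), (266, 605), (269, 605), (272, 609), (275, 656), (278, 454), (281, 381), (284, 432), (287, 456)]
[(0.75, [158.0, 163.0, 24.0, 118.0]), (0.7, [339.0, 179.0, 29.0, 66.0]), (0.7, [158.0, 151.0, 19.0, 11.0]), (0.69, [98.0, 237.0, 62.0, 44.0])]
```

```bash
python3 -c "
from g import tool
tool([(590,177.5,240,93),(590,177.5,114,93)])
"
```

```text
t 37.77 tcp [ 575.2 -303.3  243.9] ytool 95.7 tilt [ 0.     0.001 -1.   ] q1,q6 [-0.6  -2.27] gap 0.762 F [0.2 0.4 0.2]
(590, 177.5, 240, 93) -> [-0.0625, 0.477, 0.0043] turn 0.047
(590, 177.5, 114, 93) -> [-0.0625, 0.4769, 0.1303] turn 0.047
```

>>> jog_arm(commands=[80, -0.0625, 0.477, 0, 0.047, 80, -0.0625, 0.477, 0, 0.047, 80, -0.0625, 0.477, 0, 0.047, 80, -0.0625, 0.477, 0, 0.047, 80, -0.0625, 0.477, 0, 0.047, 80, -0.0625, 0.477, 0, 0.047, 80, -0.0625, 0.477, 0, 0.047, 80, -0.0625, 0.477, 0, 0.047, 80, -0.0625, 0.477, 0, 0.047, 80, -0.0625, 0.477, 0, 0.047, 80, -0.0625, 0.477, 0, 0.047, 80, -0.0625, 0.477, 0, 0.047])

```text
time_s: 38.77
tcp_pos: [588.3, 183.1, 244.7]
orientation: [-0.091, 3.139, 0.003]
contact_force: [-0.1, 0.0, 0.5]
finger_gap: 0.799
gripper_force: 0.0
```

```bash
python3 -c "
from h import imaging
imaging.search_frame('side','rest')
from g import tool
tool([(590,177.5,240,93),(590,177.5,116,93)])
"
```

```text
t 38.82 tcp [588.1 185.7 244.4] ytool 93.5 tilt [ 0.     0.003 -1.   ] q1,q6 [ 0.18 -1.45] gap 0.8 F [-1.9  1.  -0.5]
(590, 177.5, 240, 93) -> [-0.0014, -0.0083, 0.0044] turn 0.008
(590, 177.5, 116, 93) -> [-0.0013, -0.0088, 0.1284] turn 0.008
```

>>> jog_arm(commands=[80, 0, 0, 0, 0, 80, 0, 0, 0.03, 0, 80, 0, 0, 0.05, 0, 80, 0, 0, 0.05, 0])

```text
time_s: 39.15
tcp_pos: [587.2, 176.1, 190.1]
orientation: [0.083, -3.133, 0.002]
contact_force: [-0.4, -0.4, -0.2]
finger_gap: 0.8
gripper_force: 0.0
```

```bash
python3 -c "
from g import tool
tool([(590,177.5,116,93)])
"
```

```text
t 39.15 tcp [587.2 176.1 190.1] ytool 93.0 tilt [-0.008 -0.002 -1.   ] q1,q6 [ 0.17 -1.46] gap 0.8 F [-0.4 -0.4 -0.2]
(590, 177.5, 116, 93) -> [-0.0035, 0.0013, 0.0741] turn 0.0
```

Grip both staves and drag them 35 mm along −x.

>>> jog_arm(commands=[80, -0.001, 0, 0.03, 0, 80, -0.001, 0, 0.055, 0, 80, -0.001, 0, 0.068, 0, 80, -0.001, 0, 0.074, 0, 80, -0.001, 0, 0.074, 0, 20, -0.001, 0, 0.074, 0, 20, -0.001, 0, 0.074, 0, 20, -0.001, 0, 0.074, 0, 20, -0.001, 0, 0.074, 0, 20, -0.001, 0, 0.074, 0, 20, -0.001, 0, 0.074, 0])

```text
time_s: 40.07
tcp_pos: [591.5, 176.9, 121.2]
orientation: [-0.082, 3.139, 0.001]
contact_force: [-0.4, 0.3, 4.9]
finger_gap: 0.546
gripper_force: 35.0
```

>>> jog_arm(commands=[20, 0.005, 0, -0.001, 0, 20, 0.011, 0, -0.001, 0, 20, 0.017, 0, -0.001, 0, 20, 0.023, 0, -0.001, 0, 20, 0.029, 0, -0.001, 0, 20, 0.033, 0, -0.001, 0, 20, 0.035, 0, -0.001, 0, 20, 0.035, 0, -0.001, 0, 20, 0.035, 0, 0.001, 0, 20, 0.035, 0, 0.001, 0])

```text
time_s: 40.9
tcp_pos: [555.4, 174.9, 121.2]
orientation: [0.082, -3.14, -0.0]
contact_force: [-6.7, -1.5, 18.6]
finger_gap: 0.544
gripper_force: 35.0
```

>>> jog_arm(commands=[65, 0, 0, 0, 0, 65, 0, 0, 0, 0, 65, 0, 0, -0.008, 0, 65, 0, 0, -0.016, 0, 65, 0, 0, -0.022, 0, 65, 0, 0, -0.022, 0, 65, 0, 0, -0.022, 0])

```text
time_s: 41.48
tcp_pos: [556.3, 174.9, 141.7]
orientation: [-0.082, 3.139, 0.0]
contact_force: [0.2, 0.1, -0.2]
finger_gap: 0.651
gripper_force: 0.0
```

>>> jog_arm(commands=[65, 0, 0, 0.003, 0, 20, 0, 0, 0.003, 0, 20, 0, 0, 0.003, 0, 20, 0, 0, 0.003, 0, 20, 0, 0, 0.003, 0, 20, 0, 0, 0.0, 0, 20, 0, 0, -0.002, 0, 20, 0, 0, -0.002, 0])

```text
time_s: 42.15
tcp_pos: [556.4, 175.0, 143.7]
orientation: [-0.082, 3.139, 0.0]
contact_force: [0.3, -0.4, -1.1]
finger_gap: 0.538
gripper_force: 35.0
```

>>> jog_arm(commands=[20, -0.006, 0, 0, 0, 20, -0.014, 0, 0, 0, 20, -0.022, 0, 0, 0, 20, -0.03, 0, 0, 0, 20, -0.036, 0, 0, 0, 20, -0.036, 0, 0, 0, 20, -0.036, 0, 0.002, 0, 20, -0.036, 0, 0.004, 0, 20, -0.036, 0, 0.005, 0, 20, -0.036, 0, 0.005, 0])

```text
time_s: 42.98
tcp_pos: [591.5, 176.7, 137.7]
orientation: [0.082, -3.14, 0.0]
contact_force: [-0.9, 0.2, -2.1]
finger_gap: 0.537
gripper_force: 35.0
```

>>> jog_arm(commands=[65, 0, 0, 0, 0, 70, 0, 0, 0, 0, 70, 0, 0, 0, 0, 70, 0, 0, -0.03, 0, 70, 0, 0, -0.07, 0, 70, 0, 0, -0.1, 0, 70, 0, -0.04, -0.1, 0, 70, 0, -0.08, -0.1, 0, 70, 0, -0.12, -0.1, 0, 70, 0, -0.16, -0.1, 0, 70, 0, -0.2, -0.1, 0, 70, 0, -0.24, -0.1, 0])

```text
time_s: 43.98
tcp_pos: [604.3, -64.7, 238.6]
orientation: [-0.082, 3.14, -0.0]
contact_force: [0.4, -0.2, 0.4]
finger_gap: 0.702
gripper_force: 0.0
```

>>> jog_arm(commands=[76, 0.03, -0.24, 0, -0.045, 76, 0.03, -0.24, 0, -0.045, 76, 0.03, -0.24, 0, -0.045, 76, 0.03, -0.24, 0, -0.045, 76, 0.03, -0.24, 0, -0.045, 76, 0.03, -0.24, 0, -0.045, 76, 0.03, -0.24, 0, -0.045, 76, 0.03, -0.24, 0, -0.045, 76, 0.03, -0.24, 0, -0.045])

```text
time_s: 44.73
tcp_pos: [587.1, -303.6, 238.0]
orientation: [-0.152, 3.138, 0.001]
contact_force: [-0.2, -0.3, -0.8]
finger_gap: 0.758
gripper_force: 0.0
```

```bash
cat > pf.py <<'E'
from m import *
W=lambda x,y,z:rot(.054)@np.array([x,y,z],float)+[465.5,166.4,0]
def ends(t,zt):
    g=t['img'].astype(int).sum(2)
    P=lambda xs,y,z:[int(g[tuple(np.round(proj(t,W(x,y,z))[::-1]).astype(int))]) for x in xs]
    for y in (-8,4,16): print('near',list(zip(range(-84,-60,3),P(range(-84,-60,3),y,zt))))
    for y in (-8,4,16): print('far',list(zip(range(233,290,3),P(range(233,290,3),y,zt))))
    for x in (-60,60,130): print('across',x,list(zip(range(-30,42,3),[P([x],y,zt)[0] for y in range(-30,42,3)])))
E
python3 -c "
from pf import *
from g import tool
tool([(529,-340,100,95.6),(529,-340,30,95.6)])
t=imaging.get_image('top'); ends(t,168)
for o in staves(t): print(o)
s=imaging.get_image('side')
for q in ['stave1']: print([(round(r['conf'],2),np.round(r['extent']).tolist()) for r in imaging.search_frame('side',q)])
for lx,ly in [(-160,25),(-160,-25),(160,-25),(160,25)]: print(proj(s,rot(.098)@np.array([lx,ly,0])+[529,-340,29]))
"
```

```text
t 44.73 tcp [ 587.1 -303.6  238. ] ytool 95.6 tilt [ 0.     0.001 -1.   ] q1,q6 [-0.59 -2.26] gap 0.758 F [-0.2 -0.3 -0.8]
(529, -340, 100, 95.6) -> [0.0613, -0.0307, 0.138] turn -0.001
(529, -340, 30, 95.6) -> [0.0613, -0.0307, 0.208] turn -0.001
near [(-84, 426), (-81, 206), (-78, 231), (-75, 408), (-72, 728), (-69, 703), (-66, 699), (-63, 702)]
near [(-84, 463), (-81, 241), (-78, 215), (-75, 424), (-72, 740), (-69, 708), (-66, 699), (-63, 694)]
near [(-84, 425), (-81, 196), (-78, 255), (-75, 481), (-72, 738), (-69, 703), (-66, 698), (-63, 693)]
far [(233, 654), (236, 654), (239, 655), (242, 698), (245, 449), (248, 424), (251, 462), (254, 448), (257, 463), (260, 465), (263, 454), (266, 471), (269, 452), (272, 442), (275, 410), (278, 393), (281, 414), (284, 454), (287, 461)]
far [(233, 656), (236, 655), (239, 662), (242, 671), (245, 498), (248, 449), (251, 452), (254, 439), (257, 464), (260, 465), (263, 460), (266, 457), (269, 464), (272, 449), (275, 438), (278, 391), (281, 428), (284, 459), (287, 464)]
far [(233, 649), (236, 650), (239, 654), (242, 671), (245, 537), (248, 347), (25
[... 743 characters left out ...]
, (-24, 193), (-21, 484), (-18, 696), (-15, 681), (-12, 671), (-9, 671), (-6, 669), (-3, 667), (0, 672), (3, 668), (6, 670), (9, 669), (12, 666), (15, 667), (18, 667), (21, 669), (24, 671), (27, 673), (30, 622), (33, 317), (36, 482), (39, 475)]
(565, 206, 352, 68, 0.058, [156, 163, 27, 120, 2282], [568.0, 202.5])
(681, 160, 67, 24, 0.06, [181, 171, 9, 23, 171], [678.3, 160.9])
(635, 370, 126, 90, 1.454, [90, 182, 48, 35, 997], [634.9, 365.9])
(549, -329, 86, 66, 0.202, [340, 208, 25, 30, 407], [553.6, -338.3])
[(0.59, [215.0, 254.0, 95.0, 59.0]), (0.56, [166.0, 143.0, 77.0, 31.0])]
[214.39916839 296.67468873]
[222.96356206 308.96762728]
[311.72090514 261.40230061]
[301.6700558  251.88511661]
```

>>> jog_arm(commands=[76, 0.03, -0.015, 0.02, 0, 76, 0.06, -0.03, 0.05, 0, 76, 0.06, -0.03, 0.09, 0, 76, 0.06, -0.03, 0.13, 0, 76, 0.06, -0.03, 0.17, 0, 76, 0.06, -0.03, 0.19, 0, 76, 0.06, -0.03, 0.2, 0, 76, 0.06, -0.03, 0.2, 0, 76, 0.06, -0.03, 0.2, 0])

```text
time_s: 45.63
tcp_pos: [531.3, -339.7, 39.2]
orientation: [-0.154, 3.137, -0.002]
contact_force: [-0.0, -0.1, 0.6]
finger_gap: 0.76
gripper_force: 0.0
```

```bash
python3 -c "
from g import tool
tool([(529,-340,-14,95.6)])
"
```

```text
t 45.63 tcp [ 531.3 -339.7   39.2] ytool 95.6 tilt [ 0.001 -0.001 -1.   ] q1,q6 [-0.69 -2.36] gap 0.76 F [-0.  -0.1  0.6]
(529, -340, -14, 95.6) -> [0.0024, -0.0001, 0.0532] turn 0.001
```

>>> jog_arm(commands=[76, 0.002, 0, 0.02, 0, 76, 0.002, 0, 0.035, 0, 76, 0.002, 0, 0.043, 0, 76, 0.002, 0, 0.048, 0, 76, 0.002, 0, 0.048, 0, 20, 0.002, 0, 0.048, 0, 20, 0.002, 0, 0.048, 0, 20, 0.002, 0, 0.048, 0, 20, 0.002, 0, 0.048, 0, 20, 0.002, 0, 0.048, 0, 20, 0.002, 0, 0.048, 0])

```text
time_s: 46.55
tcp_pos: [528.8, -340.4, -9.1]
orientation: [-0.153, 3.137, -0.001]
contact_force: [-0.0, 1.1, 4.9]
finger_gap: 0.54
gripper_force: 35.0
```

```bash
python3 -c "
from g import tool
tool([(529,-340,205,95.6),(551,175,225,93.1),(551,175,145,93.1)])
"
```

```text
t 46.55 tcp [ 528.8 -340.4   -9.1] ytool 95.6 tilt [ 0.001 -0.001 -1.   ] q1,q6 [-0.69 -2.36] gap 0.54 F [-0.   1.1  4.9]
(529, -340, 205, 95.6) -> [-0.0005, 0.0001, -0.2141] turn -0.001
(551, 175, 225, 93.1) -> [-0.0724, 0.5105, -0.2345] turn 0.043
(551, 175, 145, 93.1) -> [-0.0723, 0.5106, -0.1545] turn 0.043
```

>>> jog_arm(commands=[20, 0, 0, -0.03, 0, 20, 0, 0, -0.07, 0, 20, 0, 0, -0.11, 0, 20, 0, 0, -0.15, 0, 20, 0, 0, -0.19, 0, 20, 0, 0, -0.225, 0, 20, 0, 0, -0.234, 0, 20, -0.005, 0.034, -0.234, 0.01, 20, -0.01, 0.068, -0.234, 0.02, 20, -0.014, 0.102, -0.234, 0.03, 20, -0.019, 0.136, -0.234, 0.03, 20, -0.024, 0.17, -0.234, 0.03])

```text
time_s: 47.55
tcp_pos: [534.8, -166.8, 222.8]
orientation: [0.105, -3.138, -0.002]
contact_force: [1.4, 0.4, -2.1]
finger_gap: 0.538
gripper_force: 35.0
```

>>> jog_arm(commands=[20, -0.005, 0.034, 0, 0, 20, -0.01, 0.068, 0, 0, 20, -0.015, 0.102, 0, 0, 20, -0.02, 0.136, 0, 0.01, 20, -0.025, 0.17, 0, 0.013, 20, -0.03, 0.204, 0, 0.013, 20, -0.034, 0.238, 0, 0.013, 20, -0.039, 0.272, 0, 0.013, 20, -0.043, 0.3, 0, 0.013, 20, -0.046, 0.32, 0, 0.013, 20, -0.046, 0.32, 0, 0.013, 20, -0.046, 0.32, 0, 0.013])

```text
time_s: 48.55
tcp_pos: [559.4, 154.7, 222.7]
orientation: [0.089, -3.138, 0.001]
contact_force: [1.2, -1.1, -1.9]
finger_gap: 0.54
gripper_force: 35.0
```

```bash
python3 -c "
from g import tool
from m import *
t=imaging.get_image('top')
for o in staves(t,260): print(o)
tool([(551,175,225,93.1),(551,175,147,93.1)])
"
```

```text
(693, 164, 50, 48, 1.203, [160, 151, 20, 20, 317], [696.9, 162.9])
(606, 336, 70, 27, -0.007, [95, 182, 12, 28, 183], [601.4, 334.3])
(623, 243, 18, 108, -1.421, [116, 182, 44, 14, 222], [621.1, 244.3])
(594, 238, 23, 109, -1.451, [117, 194, 45, 13, 194], [597.4, 241.3])
t 48.6 tcp [559.5 153.7 223. ] ytool 93.2 tilt [-0.002 -0.001 -1.   ] q1,q6 [ 0.14 -1.49] gap 0.543 F [-0.1 -0.1 -1.5]
(551, 175, 225, 93.1) -> [0.0074, 0.0217, -0.002] turn 0.001
(551, 175, 147, 93.1) -> [0.0072, 0.0217, 0.076] turn 0.001
```

>>> jog_arm(commands=[20, 0.007, 0.021, 0, 0, 20, 0.007, 0.021, 0, 0, 20, 0.007, 0.021, 0, 0, 20, 0.007, 0.021, 0.03, 0, 20, 0.007, 0.021, 0.05, 0, 20, 0.007, 0.021, 0.062, 0, 20, 0.007, 0.021, 0.07, 0, 20, 0.007, 0.021, 0.075, 0, 20, 0.007, 0.021, 0.077, 0, 20, 0.007, 0.021, 0.077, 0])

```text
time_s: 49.43
tcp_pos: [552.3, 174.0, 147.4]
orientation: [-0.084, 3.14, -0.0]
contact_force: [0.0, -0.5, -2.3]
finger_gap: 0.539
gripper_force: 35.0
```

>>> jog_arm(commands=[20, 0, 0, 0.001, 0, 20, 0, 0, 0.002, 0, 20, 0, 0, 0.002, 0])

```text
time_s: 49.68
tcp_pos: [552.7, 174.5, 146.3]
orientation: [-0.085, 3.138, 0.001]
contact_force: [-1.1, -0.6, 3.3]
finger_gap: 0.536
gripper_force: 37.7
```

>>> jog_arm(commands=[65, 0, 0, 0, 0, 70, 0, 0, 0, 0, 70, 0, 0, 0, 0, 70, 0, 0, -0.03, 0, 70, 0, 0, -0.07, 0, 70, 0, 0, -0.1, 0, 70, 0.03, 0.03, -0.1, 0.12, 70, 0.06, 0.06, -0.1, 0.24, 70, 0.09, 0.09, -0.1, 0.36, 70, 0.12, 0.12, -0.1, 0.48, 70, 0.15, 0.15, -0.1, 0.6, 70, 0.18, 0.18, -0.1, 0.72])

```text
time_s: 50.68
tcp_pos: [373.7, 334.1, 245.2]
orientation: [-1.0, -2.978, -0.0]
contact_force: [0.3, -0.1, 0.3]
finger_gap: 0.702
gripper_force: 0.0
```

```bash
python3 -c "
from g import tool
tool([(320,450,250,3.1),(412,322,250,3.1)])
"
```

```text
t 50.68 tcp [373.7 334.1 245.2] ytool 52.9 tilt [-0.  0. -1.] q1,q6 [ 0.58 -0.35] gap 0.702 F [ 0.3 -0.1  0.3]
(320, 450, 250, 3.1) -> [0.1128, 0.06, -0.0048] turn 0.869
(412, 322, 250, 3.1) -> [-0.0378, 0.0135, -0.0048] turn 0.869
```

>>> jog_arm(commands=[40, 0.113, 0.06, 0, 0.87, 40, 0.113, 0.06, 0, 0.87, 40, 0.113, 0.06, 0, 0.87, 40, 0.113, 0.06, 0, 0.87, 40, 0.113, 0.06, 0, 0.87, 40, 0.113, 0.06, 0, 0.87, 40, 0.113, 0.06, 0, 0.87, 40, 0.113, 0.06, 0, 0.87])

```text
time_s: 51.35
tcp_pos: [320.5, 449.1, 244.8]
orientation: [-2.162, -2.279, 0.001]
contact_force: [0.6, 0.4, 0.8]
finger_gap: 0.4
gripper_force: 0.0
```

```bash
python3 -c "
from pf import *
from g import tool
tool([])
t=imaging.get_image('top'); s=imaging.get_image('side'); ends(t,182)
def tri(a,b):
    o1,v1=ray(t,a);o2,v2=ray(s,b);k=np.linalg.lstsq(np.stack([v1,-v2],1),o2-o1,rcond=None)[0];p,q=o1+k[0]*v1,o2+k[1]*v2
    return (p+q)/2,np.linalg.norm(p-q)
R={}
for n,d in(('t',t),('s',s)):
    g=d['img'].astype(int); m=((g[...,0]>110)&(g[...,1]<0.45*g[...,0])&(g[...,2]<.45*g[...,0])&(g[...,1]<75)).astype(np.uint8)
    k,l,st,c=cv2.connectedComponentsWithStats(m)
    print(n,[(st[i].tolist(),c[i].round(1).tolist()) for i in range(1,k) if st[i,4]>12])
    R[n]=(l,st,c)
c=np.zeros((600,800,3),np.uint8)
a=t['img'][150:300,85:235,::-1];b=s['img'][110:210,140:240,::-1]
c[:400,:400]=cv2.resize(a,(400,400),interpolation=cv2.INTER_CUBIC);c[:400,400:]=cv2.resize(b,(400,400),interpolation=cv2.INTER_CUBIC);cv2.imwrite('pics/c9.png',c[:400])
"
```

```text
t 51.35 tcp [320.5 449.1 244.8] ytool 3.0 tilt [-0. -0. -1.] q1,q6 [0.81 0.76] gap 0.4 F [0.6 0.4 0.8]
near [(-84, 402), (-81, 217), (-78, 213), (-75, 410), (-72, 731), (-69, 671), (-66, 667), (-63, 667)]
near [(-84, 427), (-81, 204), (-78, 208), (-75, 273), (-72, 621), (-69, 698), (-66, 666), (-63, 667)]
near [(-84, 421), (-81, 203), (-78, 248), (-75, 234), (-72, 619), (-69, 681), (-66, 665), (-63, 660)]
far [(233, 613), (236, 616), (239, 614), (242, 619), (245, 648), (248, 446), (251, 409), (254, 444), (257, 440), (260, 447), (263, 456), (266, 431), (269, 430), (272, 398), (275, 379), (278, 403), (281, 429), (284, 444), (287, 437)]
far [(233, 613), (236, 611), (239, 611), (242, 617), (245, 649), (248, 482), (251, 409), (254, 444), (257, 448), (260, 439), (263, 447), (266, 450), (269, 415), (272, 394), (275, 378), (278, 411), (281, 435), (284, 449), (287, 431)]
far [(233, 607), (236, 608), (239, 610), (242, 613), (245, 511), (248, 357), (251, 397), (254, 454), (257, 438), (260, 438), (263, 440), (266, 443), (269, 432), (272, 424), (275, 395), (278, 421), (281, 438), (284, 450), (287
[... 395 characters left out ...]
 649), (-3, 649), (0, 647), (3, 643), (6, 644), (9, 644), (12, 642), (15, 645), (18, 638), (21, 643), (24, 653), (27, 658), (30, 287), (33, 358), (36, 663), (39, 504)]
across 130 [(-30, 209), (-27, 215), (-24, 179), (-21, 463), (-18, 690), (-15, 644), (-12, 639), (-9, 638), (-6, 635), (-3, 633), (0, 637), (3, 631), (6, 635), (9, 633), (12, 632), (15, 630), (18, 628), (21, 631), (24, 638), (27, 634), (30, 437), (33, 461), (36, 459), (39, 451)]
t [([189, 168, 31, 28, 255], [207.8, 182.6]), ([100, 270, 31, 11, 263], [114.7, 274.6])]
s [([155, 148, 7, 11, 27], [157.9, 151.9]), ([242, 163, 8, 8, 17], [245.4, 166.4]), ([229, 167, 9, 8, 18], [233.0, 170.6]), ([236, 171, 19, 7, 29], [245.2, 174.1])]
```

```bash
python3 -c "
from pf import *
from g import tool
t=imaging.get_image('top')
p=onz(t,(114.7,274.6),157); print(p)
v=rot(-.054)@(p-np.array([465.5,166.4,0])); print('vise',v,'theta',np.arcsin(-v[0]/60))
tool([(413,326,244,3.1),(413,326,117,3.1)])
"
```

```text
[412.62339981 322.13162555 157.        ]
vise [-44.39410349 158.35857292 157.        ] theta 0.832924259157665
t 51.5 tcp [320.8 448.8 245. ] ytool 3.4 tilt [-0. -0. -1.] q1,q6 [0.81 0.75] gap 0.405 F [-0.2 -0.6 -0.4]
(413, 326, 244, 3.1) -> [-0.1281, 0.0847, 0.001] turn 0.006
(413, 326, 117, 3.1) -> [-0.1281, 0.0847, 0.128] turn 0.006
```

View pics/c9.png

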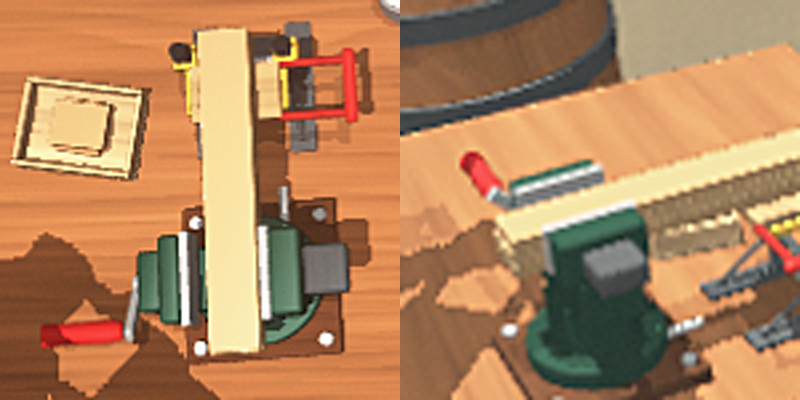

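The stack of three is neat in the vise, with the ends on the support and the crank handle at about 48° past the top. I'll go to the crank.

>>> jog_arm(commands=[50, -0.128, 0.085, 0, 0.006, 50, -0.128, 0.085, 0, 0.006, 50, -0.128, 0.085, 0, 0.006, 50, -0.128, 0.085, 0, 0.006, 50, -0.128, 0.085, 0, 0.006, 50, -0.128, 0.085, 0, 0.006, 50, -0.128, 0.085, 0.03, 0.006, 50, -0.128, 0.085, 0.06, 0.006, 50, -0.128, 0.085, 0.07, 0.006, 50, -0.128, 0.085, 0.07, 0.006], grip_force=30)

```text
time_s: 52.33
tcp_pos: [411.0, 326.0, 172.7]
orientation: [-2.159, -2.28, 0.009]
contact_force: [0.2, 0.5, -0.4]
finger_gap: 0.503
gripper_force: 0.0
```

```bash
python3 -c "
from g import tool
tool([(413,326,117,3.1)])
"
```

```text
t 52.33 tcp [411.  326.  172.7] ytool 3.1 tilt [-0.005 -0.003 -1.   ] q1,q6 [0.52 0.47] gap 0.503 F [ 0.2  0.5 -0.4]
(413, 326, 117, 3.1) -> [-0.0, 0.0023, 0.0557] turn 0.0
```

>>> jog_arm(commands=[50, 0, 0.001, 0.02, 0, 50, 0, 0.001, 0.035, 0, 50, 0, 0.001, 0.048, 0, 50, 0, 0.001, 0.055, 0, 50, 0, 0.001, 0.055, 0, 50, 0, 0.001, 0.055, 0])

```text
time_s: 52.83
tcp_pos: [414.6, 326.8, 121.2]
orientation: [2.161, 2.279, 0.002]
contact_force: [0.8, 0.2, 0.5]
finger_gap: 0.501
gripper_force: 0.0
```

>>> jog_arm(commands=[10, 0, 0, 0, 0, 10, 0, 0, 0, 0, 10, 0, 0, 0, 0, 10, 0, 0, 0, 0, 10, 0, 0, 0, 0, 10, 0, 0, 0, 0])

```text
time_s: 53.33
tcp_pos: [413.2, 326.2, 120.3]
orientation: [-2.162, -2.278, 0.002]
contact_force: [-6.2, 0.8, 3.5]
finger_gap: 0.24
gripper_force: 30.0
```

```bash
cat > cr.py <<'E'
import sys, numpy as np
a0,st,n=map(float,sys.argv[1:4])
r=[]
for k in range(1,int(n)+1):
    a=a0+st*k; r+=[10,round(-.005*st*k/6.2832,4),round(-.06*(np.sin(a)-np.sin(a0)),3),round(-.06*(np.cos(a)-np.cos(a0)),3),0]
print(r,a)
E
python3 cr.py .83 .2 12
```

```text
[10, -0.0002, np.float64(-0.007), np.float64(0.01), 0, 10, -0.0003, np.float64(-0.012), np.float64(0.02), 0, 10, -0.0005, np.float64(-0.015), np.float64(0.032), 0, 10, -0.0006, np.float64(-0.016), np.float64(0.044), 0, 10, -0.0008, np.float64(-0.014), np.float64(0.056), 0, 10, -0.001, np.float64(-0.01), np.float64(0.067), 0, 10, -0.0011, np.float64(-0.003), np.float64(0.077), 0, 10, -0.0013, np.float64(0.005), np.float64(0.086), 0, 10, -0.0014, np.float64(0.015), np.float64(0.093), 0, 10, -0.0016, np.float64(0.026), np.float64(0.098), 0, 10, -0.0018, np.float64(0.038), np.float64(0.1), 0, 10, -0.0019, np.float64(0.05), np.float64(0.1), 0] 3.2300000000000004
```

>>> jog_arm(commands=[10, 0, -0.007, 0.01, 0, 10, 0, -0.012, 0.02, 0, 10, -0.0005, -0.015, 0.032, 0, 10, -0.0006, -0.016, 0.044, 0, 10, -0.001, -0.014, 0.056, 0, 10, -0.001, -0.01, 0.067, 0, 10, -0.001, -0.003, 0.077, 0, 10, -0.001, 0.005, 0.086, 0, 10, -0.0015, 0.015, 0.093, 0, 10, -0.0015, 0.026, 0.098, 0, 10, -0.002, 0.038, 0.1, 0, 10, -0.002, 0.05, 0.1, 0])

```text
time_s: 54.33
tcp_pos: [464.8, 327.0, 19.8]
orientation: [-2.162, -2.278, 0.001]
contact_force: [-7.6, 1.1, 11.1]
finger_gap: 0.248
gripper_force: 30.0
```

```bash
python3 -c "
from g import tool
tool([]);from h import *
t=imaging.get_image('top');g=t['img'].astype(int); m=((g[...,0]>110)&(g[...,1]<75)&(g[...,2]<.45*g[...,0])).astype(np.uint8)
k,l,st,c=cv2.connectedComponentsWithStats(m);print([(st[i].tolist(),c[i].round(1).tolist()) for i in range(1,k) if st[i,4]>12])
print(status.sense()['torque'])
"; python3 cr.py 3.23 .35 12 | sed 's/np.float64//g'
```

```text
t 54.33 tcp [464.8 327.   19.8] ytool 3.0 tilt [-0.001  0.    -1.   ] q1,q6 [0.48 0.42] gap 0.248 F [-7.6  1.1 11.1]
[([54, 20, 11, 5, 34], [58.8, 22.2]), ([250, 49, 4, 6, 15], [251.5, 51.7]), ([264, 48, 11, 6, 30], [269.3, 50.2]), ([259, 51, 6, 5, 18], [262.4, 53.1]), ([189, 168, 36, 28, 268], [208.2, 183.2]), ([220, 174, 4, 10, 20], [221.8, 178.6]), ([182, 194, 9, 10, 47], [185.4, 198.6]), ([130, 251, 7, 9, 44], [132.8, 255.5]), ([350, 260, 17, 5, 25], [357.7, 261.9]), ([140, 272, 12, 3, 20], [145.2, 272.8]), ([149, 277, 6, 9, 16], [151.3, 281.1]), ([143, 282, 68, 16, 303], [181.6, 287.7]), ([189, 291, 11, 5, 20], [193.4, 293.4]), ([142, 292, 59, 27, 732], [163.8, 303.9]), ([153, 322, 12, 9, 58], [159.9, 326.3]), ([145, 330, 37, 54, 662], [163.8, 363.7]), ([236, 371, 37, 13, 169], [258.9, 377.3])]
[0.09872004 0.70827909 0.04635968]
[10, -0.0003, (0.02), (-0.005), 0, 10, -0.0006, (0.037), (-0.017), 0, 10, -0.0008, (0.049), (-0.035), 0, 10, -0.0011, (0.054), (-0.055), 0, 10, -0.0014, (0.053), (-0.076), 0, 10, -0.0017, (0.044), (-0.095), 0, 10, -0.0019, (0.029), (-0.109), 0, 10, -0.0022, (0.01), (-0.118), 0, 10, -0.0025, (-0.011), (-0.119), 0, 10, -0.0028, (-0.031), (-0.114), 0, 10, -0.0031, (-0.048), (-0.102), 0, 10, -0.0033, (-0.06), (-0.084), 0] 7.43
```

>>> jog_arm(commands=[10, 0, 0.02, -0.006, 0, 10, -0.0006, 0.037, -0.018, 0, 10, -0.001, 0.049, -0.036, 0, 10, -0.001, 0.054, -0.056, 0, 10, -0.0015, 0.053, -0.077, 0, 10, -0.0015, 0.044, -0.096, 0, 10, -0.002, 0.029, -0.11, 0, 10, -0.002, 0.01, -0.119, 0, 10, -0.0025, -0.011, -0.12, 0, 10, -0.003, -0.031, -0.115, 0, 10, -0.003, -0.048, -0.103, 0, 10, -0.003, -0.06, -0.085, 0])

```text
time_s: 55.38
tcp_pos: [404.8, 320.8, 107.6]
orientation: [2.162, 2.278, 0.005]
contact_force: [-5.3, -4.7, 10.7]
finger_gap: 0.24
gripper_force: 30.0
```

```bash
python3 cr.py 7.43 .35 12 | sed 's/np.float64//g'; python3 cr.py 11.63 .35 12 | sed 's/np.float64//g'
```

```text
[10, -0.0003, (-0.005), (0.02), 0, 10, -0.0006, (-0.003), (0.041), 0, 10, -0.0008, (0.006), (0.06), 0, 10, -0.0011, (0.021), (0.074), 0, 10, -0.0014, (0.04), (0.083), 0, 10, -0.0017, (0.061), (0.084), 0, 10, -0.0019, (0.081), (0.079), 0, 10, -0.0022, (0.098), (0.066), 0, 10, -0.0025, (0.11), (0.049), 0, 10, -0.0028, (0.115), (0.029), 0, 10, -0.0031, (0.112), (0.008), 0, 10, -0.0033, (0.103), (-0.011), 0] 11.629999999999999
[10, -0.0003, (-0.015), (-0.014), 0, 10, -0.0006, (-0.034), (-0.023), 0, 10, -0.0008, (-0.055), (-0.024), 0, 10, -0.0011, (-0.075), (-0.018), 0, 10, -0.0014, (-0.092), (-0.006), 0, 10, -0.0017, (-0.103), (0.012), 0, 10, -0.0019, (-0.108), (0.032), 0, 10, -0.0022, (-0.106), (0.053), 0, 10, -0.0025, (-0.096), (0.072), 0, 10, -0.0028, (-0.081), (0.086), 0, 10, -0.0031, (-0.062), (0.094), 0, 10, -0.0033, (-0.041), (0.095), 0] 15.83
```

>>> jog_arm(commands=[10, 0, -0.005, 0.02, 0, 10, -0.0006, -0.003, 0.041, 0, 10, -0.001, 0.006, 0.06, 0, 10, -0.001, 0.021, 0.074, 0, 10, -0.0015, 0.04, 0.082, 0, 10, -0.0015, 0.061, 0.083, 0, 10, -0.002, 0.081, 0.078, 0, 10, -0.002, 0.098, 0.066, 0, 10, -0.0025, 0.11, 0.049, 0, 10, -0.003, 0.115, 0.029, 0, 10, -0.003, 0.112, 0.008, 0, 10, -0.0033, 0.103, -0.011, 0])

```text
time_s: 56.38
tcp_pos: [507.2, 322.6, 114.2]
orientation: [-2.162, -2.276, 0.006]
contact_force: [-6.8, 3.2, -15.2]
finger_gap: 0.243
gripper_force: 30.0
```

>>> jog_arm(commands=[10, 0, -0.015, -0.014, 0, 10, -0.0006, -0.034, -0.023, 0, 10, -0.001, -0.055, -0.024, 0, 10, -0.001, -0.075, -0.018, 0, 10, -0.0015, -0.092, -0.006, 0, 10, -0.0015, -0.103, 0.012, 0, 10, -0.002, -0.108, 0.032, 0, 10, -0.002, -0.106, 0.053, 0, 10, -0.0025, -0.096, 0.072, 0, 10, -0.003, -0.081, 0.085, 0, 10, -0.003, -0.062, 0.093, 0, 10, -0.0033, -0.041, 0.094, 0])

```text
time_s: 57.38
tcp_pos: [465.3, 317.0, 19.8]
orientation: [-2.16, -2.277, 0.008]
contact_force: [-10.3, 2.0, 10.2]
finger_gap: 0.24
gripper_force: 30.0
```

```bash
python3 cr.py 15.83 .35 12 | sed 's/np.float64//g'; python3 cr.py 20.03 .3 12 | sed 's/np.float64//g';python3 -c "
from g import tool
tool([])"
```

```text
[10, -0.0003, (0.02), (-0.006), 0, 10, -0.0006, (0.037), (-0.019), 0, 10, -0.0008, (0.048), (-0.036), 0, 10, -0.0011, (0.053), (-0.057), 0, 10, -0.0014, (0.05), (-0.077), 0, 10, -0.0017, (0.04), (-0.096), 0, 10, -0.0019, (0.025), (-0.11), 0, 10, -0.0022, (0.006), (-0.118), 0, 10, -0.0025, (-0.015), (-0.119), 0, 10, -0.0028, (-0.035), (-0.113), 0, 10, -0.0031, (-0.052), (-0.1), 0, 10, -0.0033, (-0.063), (-0.082), 0] 20.03
[10, -0.0002, (-0.004), (0.017), 0, 10, -0.0005, (-0.003), (0.035), 0, 10, -0.0007, (0.003), (0.052), 0, 10, -0.001, (0.014), (0.066), 0, 10, -0.0012, (0.029), (0.077), 0, 10, -0.0014, (0.046), (0.082), 0, 10, -0.0017, (0.064), (0.082), 0, 10, -0.0019, (0.081), (0.077), 0, 10, -0.0021, (0.096), (0.067), 0, 10, -0.0024, (0.107), (0.053), 0, 10, -0.0026, (0.114), (0.037), 0, 10, -0.0029, (0.115), (0.019), 0] 23.630000000000003
t 57.38 tcp [465.3 317.   19.8] ytool 3.0 tilt [-0.006 -0.001 -1.   ] q1,q6 [0.46 0.41] gap 0.24 F [-10.3   2.   10.2]
```

>>> jog_arm(commands=[10, 0, 0.02, -0.006, 0, 10, -0.0006, 0.037, -0.019, 0, 10, -0.001, 0.048, -0.036, 0, 10, -0.001, 0.053, -0.057, 0, 10, -0.0015, 0.05, -0.077, 0, 10, -0.0015, 0.04, -0.096, 0, 10, -0.002, 0.025, -0.11, 0, 10, -0.002, 0.006, -0.118, 0, 10, -0.0025, -0.015, -0.119, 0, 10, -0.003, -0.035, -0.113, 0, 10, -0.003, -0.052, -0.1, 0, 10, -0.0033, -0.063, -0.082, 0])

```text
time_s: 58.38
tcp_pos: [404.5, 310.7, 106.0]
orientation: [2.162, 2.278, 0.005]
contact_force: [-3.3, -3.7, 8.2]
finger_gap: 0.242
gripper_force: 30.0
```

```bash
python3 cr.py 20.03 .26 8 | sed 's/np.float64//g';python3 -c "
from g import tool
tool([])
from pf import *
t=imaging.get_image('top')
g=t['img'].astype(int).sum(2)
# jaw plate moving: bright plate along y at z=190, x = +-30
for x in (-35,0,35): print(x,[(y,int(g[tuple(np.round(proj(t,W(x,y,190))[::-1]).astype(int))])) for y in range(14,60,2)])
"
```

```text
[10, -0.0002, (-0.004), (0.015), 0, 10, -0.0004, (-0.004), (0.031), 0, 10, -0.0006, (-0.0), (0.046), 0, 10, -0.0008, (0.008), (0.059), 0, 10, -0.001, (0.019), (0.07), 0, 10, -0.0012, (0.032), (0.078), 0, 10, -0.0014, (0.047), (0.082), 0, 10, -0.0017, (0.063), (0.082), 0] 22.11
t 58.38 tcp [404.5 310.7 106. ] ytool 3.0 tilt [ 0.003  0.001 -1.   ] q1,q6 [0.5  0.45] gap 0.242 F [-3.3 -3.7  8.2]
-35 [(14, 667), (16, 667), (18, 663), (20, 666), (22, 680), (24, 680), (26, 534), (28, 221), (30, 765), (32, 479), (34, 479), (36, 420), (38, 117), (40, 147), (42, 147), (44, 209), (46, 185), (48, 177), (50, 163), (52, 163), (54, 143), (56, 112), (58, 146)]
0 [(14, 658), (16, 660), (18, 660), (20, 660), (22, 669), (24, 671), (26, 188), (28, 188), (30, 515), (32, 763), (34, 753), (36, 609), (38, 609), (40, 149), (42, 375), (44, 350), (46, 350), (48, 313), (50, 300), (52, 277), (54, 188), (56, 188), (58, 102)]
35 [(14, 652), (16, 652), (18, 653), (20, 651), (22, 675), (24, 675), (26, 712), (28, 226), (30, 681), (32, 681), (34, 750), (36, 761), (38, 222), (40, 247), (42, 247), (44, 345), (46, 296), (48, 276), (50, 276), (52, 259), (54, 234), (56, 188), (58, 222)]
```

>>> jog_arm(commands=[10, 0, -0.004, 0.015, 0, 10, 0, -0.004, 0.031, 0, 10, -0.0006, 0, 0.046, 0, 10, -0.0008, 0.008, 0.059, 0, 10, -0.001, 0.019, 0.07, 0, 10, -0.001, 0.032, 0.077, 0, 10, -0.0014, 0.047, 0.081, 0, 10, -0.0017, 0.063, 0.081, 0, 10, -0.0017, 0.063, 0.081, 0])

```text
time_s: 59.18
tcp_pos: [469.2, 312.3, 21.3]
orientation: [-2.163, -2.277, 0.001]
contact_force: [4.7, 3.6, -14.0]
finger_gap: 0.24
gripper_force: 30.0
```

```bash
python3 cr.py 22.11 .2 12 | sed 's/np.float64//g';python3 -c "
from g import tool
tool([])
from h import *; print(status.sense()['torque'])"
```

```text
[10, -0.0002, (0.012), (-0.003), 0, 10, -0.0003, (0.023), (-0.007), 0, 10, -0.0005, (0.032), (-0.014), 0, 10, -0.0006, (0.041), (-0.023), 0, 10, -0.0008, (0.047), (-0.033), 0, 10, -0.001, (0.051), (-0.045), 0, 10, -0.0011, (0.053), (-0.056), 0, 10, -0.0013, (0.052), (-0.068), 0, 10, -0.0014, (0.049), (-0.08), 0, 10, -0.0016, (0.044), (-0.091), 0, 10, -0.0018, (0.037), (-0.1), 0, 10, -0.0019, (0.028), (-0.108), 0] 24.509999999999998
t 59.18 tcp [469.2 312.3  21.3] ytool 2.9 tilt [-0.001  0.    -1.   ] q1,q6 [0.45 0.4 ] gap 0.24 F [  4.7   3.6 -14. ]
[ 0.72589771 -0.71746912  0.09769398]
```

>>> jog_arm(commands=[10, 0, 0.012, -0.003, 0, 10, 0, 0.023, -0.007, 0, 10, -0.0005, 0.032, -0.014, 0, 10, -0.0006, 0.041, -0.023, 0, 10, -0.0008, 0.047, -0.033, 0, 10, -0.001, 0.051, -0.045, 0, 10, -0.001, 0.053, -0.056, 0, 10, -0.001, 0.052, -0.068, 0, 10, -0.0014, 0.049, -0.08, 0, 10, -0.0014, 0.049, -0.08, 0])

```text
time_s: 60.02
tcp_pos: [513.5, 313.2, 103.1]
orientation: [-2.16, -2.277, 0.007]
contact_force: [-8.7, 1.7, -0.3]
finger_gap: 0.241
gripper_force: 30.0
```

```bash
python3 cr.py 23.91 .2 12 | sed 's/np.float64//g';python3 -c "
from g import tool
tool([])"
```

```text
[10, -0.0002, (-0.005), (-0.011), 0, 10, -0.0003, (-0.012), (-0.02), 0, 10, -0.0005, (-0.021), (-0.028), 0, 10, -0.0006, (-0.032), (-0.034), 0, 10, -0.0008, (-0.043), (-0.038), 0, 10, -0.001, (-0.055), (-0.04), 0, 10, -0.0011, (-0.067), (-0.039), 0, 10, -0.0013, (-0.079), (-0.035), 0, 10, -0.0014, (-0.089), (-0.03), 0, 10, -0.0016, (-0.098), (-0.022), 0, 10, -0.0018, (-0.106), (-0.013), 0, 10, -0.0019, (-0.112), (-0.003), 0] 26.310000000000002
t 60.02 tcp [513.5 313.2 103.1] ytool 3.0 tilt [-0.005 -0.001 -1.   ] q1,q6 [0.42 0.37] gap 0.241 F [-8.7  1.7 -0.3]
```

>>> jog_arm(commands=[10, 0, -0.005, -0.011, 0, 10, 0, -0.012, -0.02, 0, 10, -0.0005, -0.021, -0.028, 0, 10, -0.0006, -0.032, -0.034, 0, 10, -0.0008, -0.043, -0.038, 0, 10, -0.001, -0.055, -0.04, 0, 10, -0.001, -0.055, -0.04, 0])

```text
time_s: 60.6
tcp_pos: [457.9, 308.9, 140.6]
orientation: [-2.16, -2.278, 0.008]
contact_force: [-3.6, 3.7, -23.5]
finger_gap: 0.242
gripper_force: 30.0
```

```bash
python3 cr.py 25.11 .15 12 | sed 's/np.float64//g';python3 -c "
from g import tool
tool([])
from pf import *
t=imaging.get_image('top')
g=t['img'].astype(int).sum(2)
for x in (-35,0,35): print(x,[(y,int(g[tuple(np.round(proj(t,W(x,y,190))[::-1]).astype(int))])) for y in range(16,44,2)])
"
```

```text
[10, -0.0001, (-0.009), (0.0), 0, 10, -0.0002, (-0.018), (0.002), 0, 10, -0.0004, (-0.026), (0.005), 0, 10, -0.0005, (-0.034), (0.01), 0, 10, -0.0006, (-0.041), (0.015), 0, 10, -0.0007, (-0.048), (0.022), 0, 10, -0.0008, (-0.053), (0.029), 0, 10, -0.001, (-0.057), (0.037), 0, 10, -0.0011, (-0.06), (0.046), 0, 10, -0.0012, (-0.061), (0.054), 0, 10, -0.0013, (-0.061), (0.063), 0, 10, -0.0014, (-0.06), (0.072), 0] 26.91
t 60.6 tcp [457.9 308.9 140.6] ytool 3.0 tilt [-0.005 -0.002 -1.   ] q1,q6 [0.45 0.4 ] gap 0.242 F [ -3.6   3.7 -23.5]
-35 [(16, 390), (18, 397), (20, 395), (22, 320), (24, 320), (26, 323), (28, 455), (30, 459), (32, 222), (34, 222), (36, 111), (38, 213), (40, 191), (42, 191)]
0 [(16, 685), (18, 358), (20, 358), (22, 368), (24, 215), (26, 449), (28, 449), (30, 435), (32, 430), (34, 75), (36, 174), (38, 174), (40, 189), (42, 176)]
35 [(16, 660), (18, 657), (20, 653), (22, 542), (24, 542), (26, 525), (28, 757), (30, 749), (32, 749), (34, 377), (36, 181), (38, 349), (40, 317), (42, 317)]
```

>>> jog_arm(commands=[10, 0, -0.009, 0.002, 0, 10, 0, -0.018, 0.004, 0, 10, -0.0004, -0.026, 0.007, 0, 10, -0.0005, -0.034, 0.011, 0, 10, -0.0006, -0.041, 0.016, 0, 10, -0.0007, -0.048, 0.023, 0, 10, -0.0007, -0.048, 0.023, 0])

```text
time_s: 61.23
tcp_pos: [416.6, 306.9, 122.7]
orientation: [2.158, 2.275, 0.015]
contact_force: [4.7, 1.3, -3.2]
finger_gap: 0.24
gripper_force: 30.0
```

>>> jog_arm(commands=[10, 0, -0.005, 0.007, 0, 10, 0, -0.009, 0.015, 0, 10, -0.0004, -0.012, 0.023, 0, 10, -0.0005, -0.013, 0.032, 0, 10, -0.0005, -0.013, 0.032, 0])

```text
time_s: 61.65
tcp_pos: [399.7, 305.8, 90.2]
orientation: [-2.162, -2.279, -0.004]
contact_force: [-10.0, 1.6, 6.5]
finger_gap: 0.243
gripper_force: 30.0
```

```bash
python3 cr.py 26.6 .15 12 | sed 's/np.float64//g'
```

```text
[10, -0.0001, (-0.0), (0.009), 0, 10, -0.0002, (0.001), (0.018), 0, 10, -0.0004, (0.003), (0.027), 0, 10, -0.0005, (0.007), (0.035), 0, 10, -0.0006, (0.012), (0.042), 0, 10, -0.0007, (0.018), (0.049), 0, 10, -0.0008, (0.025), (0.055), 0, 10, -0.001, (0.032), (0.06), 0, 10, -0.0011, (0.041), (0.063), 0, 10, -0.0012, (0.049), (0.065), 0, 10, -0.0013, (0.058), (0.066), 0, 10, -0.0014, (0.067), (0.066), 0] 28.400000000000002
```

>>> jog_arm(commands=[10, 0, 0, 0.009, 0, 10, 0, 0.002, 0.018, 0, 10, 0, 0.005, 0.026, 0, 10, 0, 0.009, 0.033, 0, 10, 0, 0.009, 0.033, 0])

```text
time_s: 62.07
tcp_pos: [403.8, 305.5, 54.9]
orientation: [-2.159, -2.273, 0.012]
contact_force: [-20.3, 5.9, 2.5]
finger_gap: 0.241
gripper_force: 30.0
```

>>> jog_arm(commands=[10, 0, 0.003, 0.008, 0, 10, 0, 0.009, 0.015, 0, 10, 0, 0.016, 0.021, 0, 10, 0, 0.016, 0.021, 0])

```text
time_s: 62.4
tcp_pos: [419.7, 306.1, 33.5]
orientation: [-2.159, -2.274, 0.014]
contact_force: [-19.5, 6.4, -0.9]
finger_gap: 0.24
gripper_force: 30.0
```

```bash
python3 -c "
from g import tool
tool([])
from pf import *
t=imaging.get_image('top')
g=t['img'].astype(int).sum(2)
for x in (-35,0,35): print(x,[(y,int(g[tuple(np.round(proj(t,W(x,y,190))[::-1]).astype(int))])) for y in range(-34,44,2)])
for x in (-60,70): print('stave',x,[(y,int(g[tuple(np.round(proj(t,W(x,y,182))[::-1]).astype(int))])) for y in range(-34,40,2)])
"
```

```text
t 62.4 tcp [419.7 306.1  33.5] ytool 3.0 tilt [-0.011 -0.002 -1.   ] q1,q6 [0.48 0.43] gap 0.24 F [-19.5   6.4  -0.9]
-35 [(-34, 465), (-32, 765), (-30, 765), (-28, 745), (-26, 737), (-24, 675), (-22, 672), (-20, 672), (-18, 671), (-16, 672), (-14, 672), (-12, 672), (-10, 672), (-8, 667), (-6, 669), (-4, 668), (-2, 668), (0, 666), (2, 666), (4, 664), (6, 664), (8, 666), (10, 667), (12, 661), (14, 663), (16, 663), (18, 672), (20, 672), (22, 289), (24, 289), (26, 765), (28, 389), (30, 432), (32, 59), (34, 59), (36, 160), (38, 197), (40, 179), (42, 179)]
0 [(-34, 224), (-32, 505), (-30, 763), (-28, 729), (-26, 696), (-24, 696), (-22, 662), (-20, 665), (-18, 669), (-16, 669), (-14, 665), (-12, 664), (-10, 664), (-8, 664), (-6, 663), (-4, 664), (-2, 663), (0, 661), (2, 661), (4, 663), (6, 660), (8, 658), (10, 658), (12, 654), (14, 657), (16, 657), (18, 666), (20, 666), (22, 669), (24, 496), (26, 750), (28, 750), (30, 752), (32, 606), (34, 190), (36, 372), (38, 372), (40, 339), (42, 307)]
35 [(-34, 383), (-32, 714), (-30, 749), (-28, 749), (-26, 720), (-24, 664), (-22, 659), (-20, 659), (-
[... 489 characters left out ...]
79), (-10, 674), (-8, 672), (-6, 674), (-4, 673), (-2, 673), (0, 672), (2, 671), (4, 667), (6, 667), (8, 668), (10, 671), (12, 687), (14, 452), (16, 452), (18, 354), (20, 394), (22, 434), (24, 434), (26, 128), (28, 141), (30, 137), (32, 125), (34, 125), (36, 119), (38, 126)]
stave 70 [(-34, 288), (-32, 257), (-30, 195), (-28, 195), (-26, 265), (-24, 550), (-22, 686), (-20, 686), (-18, 663), (-16, 654), (-14, 656), (-12, 656), (-10, 656), (-8, 656), (-6, 657), (-4, 652), (-2, 652), (0, 649), (2, 652), (4, 652), (6, 652), (8, 651), (10, 650), (12, 648), (14, 648), (16, 648), (18, 648), (20, 661), (22, 675), (24, 675), (26, 209), (28, 257), (30, 281), (32, 281), (34, 289), (36, 294), (38, 286)]
```

```bash
python3 cr.py 27.55 .15 10 | sed 's/np.float64//g'
```

```text
[10, -0.0001, (0.007), (0.005), 0, 10, -0.0002, (0.015), (0.01), 0, 10, -0.0004, (0.024), (0.013), 0, 10, -0.0005, (0.032), (0.015), 0, 10, -0.0006, (0.041), (0.015), 0, 10, -0.0007, (0.05), (0.014), 0, 10, -0.0008, (0.059), (0.012), 0, 10, -0.001, (0.067), (0.008), 0, 10, -0.0011, (0.075), (0.004), 0, 10, -0.0012, (0.082), (-0.002), 0] 29.05
```

>>> jog_arm(commands=[10, 0, 0.007, 0.005, 0, 10, 0, 0.015, 0.009, 0, 10, 0, 0.023, 0.012, 0, 10, 0, 0.023, 0.012, 0])

```text
time_s: 62.78
tcp_pos: [442.2, 307.1, 21.4]
orientation: [-2.158, -2.273, 0.016]
contact_force: [-19.5, 5.2, 0.3]
finger_gap: 0.239
gripper_force: 30.0
```

>>> jog_arm(commands=[10, 0, 0.009, 0.001, 0, 10, 0, 0.018, 0.002, 0, 10, 0, 0.027, 0, 0, 10, 0, 0.027, 0, 0])

```text
time_s: 63.12
tcp_pos: [466.8, 308.1, 19.8]
orientation: [-2.156, -2.271, 0.024]
contact_force: [-22.2, 4.7, -6.1]
finger_gap: 0.243
gripper_force: 30.0
```

>>> jog_arm(commands=[10, 0, 0.009, -0.002, 0, 10, 0, 0.017, -0.006, 0, 10, 0, 0.017, -0.006, 0])

```text
time_s: 63.37
tcp_pos: [482.8, 308.9, 24.6]
orientation: [-2.155, -2.271, 0.027]
contact_force: [-22.8, 6.3, -13.6]
finger_gap: 0.244
gripper_force: 30.0
```

>>> jog_arm(commands=[10, 0, 0.006, -0.004, 0, 10, 0, 0.01, -0.008, 0, 10, 0, 0.01, -0.008, 0])

```text
time_s: 63.62
tcp_pos: [493.2, 309.5, 31.3]
orientation: [-2.155, -2.271, 0.027]
contact_force: [-16.9, 6.4, -24.2]
finger_gap: 0.241
gripper_force: 30.0
```

>>> jog_arm(commands=[50, 0, -0.002, 0, 0, 50, 0, -0.003, 0, 0, 50, 0, -0.003, 0, 0, 50, 0, -0.003, 0, 0, 50, 0, -0.003, -0.04, 0, 50, 0, -0.003, -0.08, 0, 50, 0, -0.003, -0.12, 0, 50, 0, -0.003, -0.16, 0, 50, 0, -0.003, -0.2, 0, 50, 0.04, -0.003, -0.22, 0, 50, 0.08, -0.04, -0.22, 0, 50, 0.11, -0.06, -0.22, 0])

```text
time_s: 64.62
tcp_pos: [443.9, 410.7, 260.5]
orientation: [2.164, 2.273, 0.014]
contact_force: [1.2, 1.3, -0.8]
finger_gap: 0.503
gripper_force: 0.0
```

>>> jog_arm(commands=[50, 0.03, -0.03, 0, 0, 50, 0.05, -0.06, 0, 0, 50, 0.05, -0.09, 0, 0, 50, 0.05, -0.1, 0, 0, 50, 0.05, -0.1, 0, 0])

```text
time_s: 65.03
tcp_pos: [338.4, 455.2, 258.6]
orientation: [2.159, 2.281, 0.007]
contact_force: [0.4, 0.3, 1.4]
finger_gap: 0.498
gripper_force: 0.0
```

```bash
python3 -c "
from g import tool
tool([])
from pf import *
t=imaging.get_image('top'); ends(t,182)
s=imaging.get_image('side')
for n,d in(('t',t),('s',s)):
    g=d['img'].astype(int); m=((g[...,0]>110)&(g[...,1]<75)&(g[...,2]<.45*g[...,0])).astype(np.uint8)[140:290,90:260]
    k,l,st,c=cv2.connectedComponentsWithStats(m); print(n,[((st[i]+[90,140,0,0,0]).tolist(),c[i].round(1)+[90,140]) for i in range(1,k) if st[i,4]>12])
for th in (28.7,29,29.3): print(th,proj(t,W(-60*np.sin(th),135,112+60*np.cos(th))),proj(t,W(-60*np.sin(th),175-40,112)))
for q in ['mallet','hoop','tin','rest','offcut1','stave1','tray']: print(q,[(round(r['conf'],2),np.round(r['extent']).tolist()) for r in imaging.search_frame('top',q)][:3])
for h in (64,32,0): print(h,proj(t,W(189.5,-118,66+h)),proj(s,W(189.5,-118,66+h)))
"
```

```text
t 65.03 tcp [338.4 455.2 258.6] ytool 3.2 tilt [ 0.004  0.003 -1.   ] q1,q6 [0.8  0.74] gap 0.498 F [0.4 0.3 1.4]
near [(-84, 405), (-81, 214), (-78, 229), (-75, 346), (-72, 644), (-69, 672), (-66, 670), (-63, 666)]
near [(-84, 426), (-81, 203), (-78, 217), (-75, 276), (-72, 621), (-69, 703), (-66, 666), (-63, 660)]
near [(-84, 416), (-81, 206), (-78, 239), (-75, 226), (-72, 609), (-69, 682), (-66, 663), (-63, 660)]
far [(233, 615), (236, 615), (239, 617), (242, 616), (245, 649), (248, 450), (251, 407), (254, 443), (257, 448), (260, 444), (263, 458), (266, 433), (269, 425), (272, 394), (275, 370), (278, 398), (281, 432), (284, 450), (287, 438)]
far [(233, 610), (236, 609), (239, 607), (242, 614), (245, 653), (248, 486), (251, 410), (254, 445), (257, 451), (260, 442), (263, 445), (266, 448), (269, 421), (272, 399), (275, 379), (278, 411), (281, 437), (284, 448), (287, 432)]
far [(233, 610), (236, 613), (239, 611), (242, 612), (245, 550), (248, 368), (251, 395), (254, 446), (257, 444), (260, 437), (263, 440), (266, 444), (269, 428), (272, 416), (275, 393), (278, 423), (281, 443), (284,
[... 1532 characters left out ...]
.58535038 242.81303431]
29.3 [130.46459154 239.39788096] [127.48792901 238.630679  ]
mallet [(0.57, [382.0, 186.0, 32.0, 89.0])]
hoop [(0.62, [289.0, 132.0, 35.0, 36.0])]
tin [(0.79, [227.0, 129.0, 22.0, 31.0]), (0.28, [107.0, 258.0, 36.0, 18.0])]
rest [(0.96, [151.0, 165.0, 71.0, 32.0])]
offcut1 [(0.64, [111.0, 205.0, 10.0, 4.0]), (0.56, [102.0, 189.0, 25.0, 16.0]), (0.35, [107.0, 236.0, 60.0, 42.0])]
stave1 [(0.64, [160.0, 160.0, 26.0, 122.0]), (0.43, [88.0, 177.0, 51.0, 44.0])]
tray [(0.98, [87.0, 177.0, 50.0, 43.0])]
64 [216.0551985  181.84250989] [244.7788475 173.9812332]
32 [217.06765475 183.91751432] [244.99331631 181.00100124]
0 [218.03498971 185.90024236] [245.20240979 187.83076416]
```

```bash
python3 -c "
from pf import *
t=imaging.get_image('top');s=imaging.get_image('side')
for n,d in(('t',t),('s',s)):
    h=cv2.cvtColor(d['img'],cv2.COLOR_RGB2HSV); m=(((h[...,0]<5)|(h[...,0]>174))&(h[...,1]>190)&(h[...,2]>90)).astype(np.uint8)[140:290,90:260]
    k,l,st,c=cv2.connectedComponentsWithStats(m); print(n,[((st[i]+[90,140,0,0,0]).tolist(),c[i].round(1)+[90,140]) for i in range(1,k) if st[i,4]>5])
for th in np.arange(26.5,29.6,.3): print(round(th,2),*[proj(d,W(-60*np.sin(th),y,112+60*np.cos(th))).round(1).tolist() for d in (t,s) for y in (98,138,178)])
"
```

```text
t [([189, 168, 30, 28, 228], array([207.4, 182.6])), ([107, 267, 31, 10, 193], array([121.7, 271.5]))]
s [([158, 149, 3, 4, 7], array([158.9, 150.3])), ([236, 174, 11, 4, 11], array([241. , 175.6]))]
26.5 [141.0, 278.3] [126.1, 279.4] [111.0, 280.6] [162.9, 167.8] [159.7, 163.2] [156.6, 158.9]
26.8 [142.6, 278.6] [127.8, 279.7] [113.0, 280.8] [163.4, 171.7] [160.2, 167.1] [157.1, 162.7]
27.1 [144.1, 276.9] [129.5, 278.0] [114.9, 279.1] [165.1, 175.0] [161.9, 170.4] [158.8, 165.9]
27.4 [145.3, 273.4] [130.9, 274.5] [116.4, 275.6] [167.9, 177.5] [164.6, 172.9] [161.5, 168.4]
27.7 [146.1, 268.6] [131.9, 269.7] [117.6, 270.8] [171.5, 178.9] [168.2, 174.3] [165.0, 169.9]
28.0 [146.6, 262.8] [132.4, 263.9] [118.2, 265.0] [175.5, 179.2] [172.1, 174.6] [168.9, 170.2]
28.3 [146.6, 256.6] [132.5, 257.6] [118.3, 258.7] [179.6, 178.4] [176.2, 173.8] [172.9, 169.4]
28.6 [146.1, 250.3] [132.0, 251.3] [117.9, 252.4] [183.5, 176.5] [180.0, 172.0] [176.7, 167.6]
28.9 [145.3, 244.5] [131.2, 245.6] [117.0, 246.6] [186.9, 173.7] [183.3, 169.3] [179.9, 165.0]
29.2 [144.1, 239.7] [129.9, 240.8] [115.6, 241.8] [189.4, 170.3] [185.8, 165.9] [182.3, 161.6]
29.5 [142.7, 236.3] [128.3, 237.4] [113.9, 238.4] [190.9, 166.4] [187.2, 162.1] [183.7, 157.9]
```

```bash
python3 -c "
from pf import *
t=imaging.get_image('top')
g=t['img'].astype(int).sum(2)
for x in (-35,0,35): print(x,[(y,int(g[tuple(np.round(proj(t,W(x,y,190))[::-1]).astype(int))])) for y in range(16,44,2)])
for th in (25.5,25.8,26.1): print(th,*[proj(t,W(-60*np.sin(th),y,112+60*np.cos(th))).round(1).tolist() for y in (98,138,178)])
"
```

```text
-35 [(16, 652), (18, 661), (20, 660), (22, 517), (24, 517), (26, 642), (28, 753), (30, 763), (32, 402), (34, 402), (36, 197), (38, 416), (40, 357), (42, 357)]
0 [(16, 651), (18, 661), (20, 661), (22, 669), (24, 245), (26, 759), (28, 759), (30, 741), (32, 763), (34, 92), (36, 320), (38, 320), (40, 350), (42, 315)]
35 [(16, 648), (18, 650), (20, 645), (22, 517), (24, 517), (26, 517), (28, 750), (30, 751), (32, 751), (34, 377), (36, 197), (38, 341), (40, 312), (42, 312)]
25.5 [136.6, 264.0] [121.2, 265.1] [105.7, 266.3]
25.8 [137.6, 270.0] [122.3, 271.2] [106.8, 272.4]
26.1 [138.9, 274.8] [123.7, 275.9] [108.4, 277.1]
```

```bash
python3 -c "
from g import tool
tool([(422,306,230,3.1),(422,306,180,3.1),(422,306,128,3.1)])"
```

```text
t 65.63 tcp [340.1 454.6 255.9] ytool 3.0 tilt [-0. -0. -1.] q1,q6 [0.79 0.74] gap 0.504 F [ 0.4 -0.   0.2]
(422, 306, 230, 3.1) -> [-0.1526, 0.0741, 0.0259] turn -0.002
(422, 306, 180, 3.1) -> [-0.1526, 0.0741, 0.0759] turn -0.002
(422, 306, 128, 3.1) -> [-0.1526, 0.0741, 0.1279] turn -0.002
```

>>> jog_arm(commands=[50, -0.153, 0.074, 0, 0, 50, -0.153, 0.074, 0, 0, 50, -0.153, 0.074, 0, 0, 50, -0.153, 0.074, 0, 0, 50, -0.153, 0.074, 0, 0, 50, -0.153, 0.074, 0.03, 0, 50, -0.153, 0.074, 0.06, 0, 50, -0.153, 0.074, 0.09, 0, 50, -0.153, 0.074, 0.11, 0, 50, -0.153, 0.074, 0.124, 0, 50, -0.153, 0.074, 0.128, 0, 50, -0.153, 0.074, 0.128, 0])

```text
time_s: 66.63
tcp_pos: [421.1, 305.8, 127.2]
orientation: [-2.162, -2.278, 0.003]
contact_force: [-0.5, -0.3, 0.4]
finger_gap: 0.5
gripper_force: 0.0
```

>>> jog_arm(commands=[50, 0, 0, 0, 0, 10, 0, 0, 0, 0, 10, 0, 0, 0, 0, 10, 0, 0, 0, 0, 10, 0, 0, 0, 0, 10, 0, 0, 0, 0])

```text
time_s: 67.13
tcp_pos: [421.7, 306.0, 128.5]
orientation: [-2.162, -2.279, -0.001]
contact_force: [-1.8, 1.2, 1.0]
finger_gap: 0.242
gripper_force: 30.0
```

```bash
python3 -c "
from g import tool
tool([])"; python3 cr.py 25.78 .15 12 | sed 's/np.float64//g'
```

```text
t 67.13 tcp [421.7 306.  128.5] ytool 3.0 tilt [ 0.001  0.001 -1.   ] q1,q6 [0.48 0.43] gap 0.242 F [-1.8  1.2  1. ]
[10, -0.0001, (-0.007), (0.006), 0, 10, -0.0002, (-0.013), (0.013), 0, 10, -0.0004, (-0.017), (0.021), 0, 10, -0.0005, (-0.021), (0.029), 0, 10, -0.0006, (-0.023), (0.038), 0, 10, -0.0007, (-0.024), (0.046), 0, 10, -0.0008, (-0.023), (0.055), 0, 10, -0.001, (-0.022), (0.064), 0, 10, -0.0011, (-0.018), (0.073), 0, 10, -0.0012, (-0.014), (0.081), 0, 10, -0.0013, (-0.009), (0.088), 0, 10, -0.0014, (-0.002), (0.094), 0] 27.580000000000002
```

Gripped. Crank forward to about 27.6 rad, then hold.

>>> jog_arm(commands=[10, 0, -0.007, 0.006, 0, 10, 0, -0.013, 0.013, 0, 10, 0, -0.017, 0.021, 0, 10, -0.0005, -0.021, 0.029, 0, 10, -0.0005, -0.023, 0.038, 0, 10, -0.0005, -0.024, 0.046, 0, 10, -0.0005, -0.024, 0.046, 0])

```text
time_s: 67.72
tcp_pos: [398.5, 304.4, 82.7]
orientation: [2.162, 2.278, 0.004]
contact_force: [-1.0, -0.3, 5.7]
finger_gap: 0.24
gripper_force: 30.0
```

>>> jog_arm(commands=[10, 0, 0.001, 0.009, 0, 10, 0, 0.002, 0.018, 0, 10, 0, 0.002, 0.018, 0])

```text
time_s: 67.97
tcp_pos: [400.6, 304.4, 64.7]
orientation: [2.162, 2.278, 0.004]
contact_force: [-0.6, -1.3, 7.3]
finger_gap: 0.244
gripper_force: 30.0
```

>>> jog_arm(commands=[10, 0, 0.004, 0.009, 0, 10, 0, 0.004, 0.009, 0])

```text
time_s: 68.13
tcp_pos: [403.9, 304.5, 55.7]
orientation: [2.163, 2.279, 0.001]
contact_force: [-3.7, -0.1, 9.0]
finger_gap: 0.239
gripper_force: 30.0
```

>>> jog_arm(commands=[10, 0, 0.004, 0.008, 0, 10, 0, 0.01, 0.015, 0, 10, 0, 0.01, 0.015, 0, 10, 0, 0.01, 0.015, 0])

```text
time_s: 68.47
tcp_pos: [413.4, 304.8, 40.9]
orientation: [-2.162, -2.279, 0.0]
contact_force: [-4.5, -1.6, 10.6]
finger_gap: 0.248
gripper_force: 30.0
```

>>> jog_arm(commands=[10, 0, 0.007, 0.005, 0, 10, 0, 0.012, 0.008, 0, 10, 0, 0.012, 0.008, 0, 10, 0, 0.012, 0.008, 0])

```text
time_s: 68.8
tcp_pos: [422.8, 305.1, 32.2]
orientation: [-2.161, -2.276, 0.007]
contact_force: [-10.1, -0.8, 9.2]
finger_gap: 0.244
gripper_force: 30.0
```

>>> jog_arm(commands=[10, 0, -0.001, -0.001, 0, 10, 0, -0.002, -0.0015, 0, 10, 0, -0.002, -0.0015, 0])

```text
time_s: 69.05
tcp_pos: [420.8, 305.1, 33.7]
orientation: [-2.161, -2.277, 0.007]
contact_force: [-9.1, 0.0, 9.1]
finger_gap: 0.241
gripper_force: 30.0
```

>>> jog_arm(commands=[10, 0, -0.001, -0.001, 0, 10, 0, -0.002, -0.0015, 0, 10, 0, -0.002, -0.0015, 0])

```text
time_s: 69.3
tcp_pos: [419.0, 305.0, 35.3]
orientation: [-2.161, -2.277, 0.006]
contact_force: [-9.1, -0.1, 8.8]
finger_gap: 0.245
gripper_force: 30.0
```

>>> jog_arm(commands=[10, 0, -0.001, -0.001, 0, 10, 0, -0.003, -0.003, 0, 10, 0, -0.003, -0.003, 0, 10, 0, -0.003, -0.003, 0])

```text
time_s: 69.63
tcp_pos: [415.8, 304.9, 38.3]
orientation: [-2.161, -2.277, 0.007]
contact_force: [-10.3, 0.0, 10.1]
finger_gap: 0.24
gripper_force: 30.0
```

>>> jog_arm(commands=[10, 0, -0.001, -0.001, 0, 10, 0, -0.003, -0.003, 0, 10, 0, -0.003, -0.003, 0, 10, 0, -0.003, -0.003, 0])

```text
time_s: 69.97
tcp_pos: [413.0, 304.7, 41.3]
orientation: [-2.161, -2.277, 0.006]
contact_force: [-10.8, 0.7, 10.8]
finger_gap: 0.243
gripper_force: 30.0
```

>>> jog_arm(commands=[30, 0, 0, 0, 0, 35, 0, 0, 0, 0, 50, 0, 0, 0, 0, 50, 0, 0, 0, 0, 50, 0, 0, 0, 0])

```text
time_s: 70.38
tcp_pos: [409.9, 304.6, 39.6]
orientation: [-2.158, -2.274, 0.014]
contact_force: [-17.8, 6.8, 2.7]
finger_gap: 0.489
gripper_force: 9.0
```

```bash
cat > hd.py <<'E'
from pf import *
def show():
    t=imaging.get_image('top');s=imaging.get_image('side')
    for n,d in(('t',t),('s',s)):
        h=cv2.cvtColor(d['img'],cv2.COLOR_RGB2HSV); m=(((h[...,0]<5)|(h[...,0]>174))&(h[...,1]>180)&(h[...,2]>60)).astype(np.uint8)[140:290,90:260]
        k,l,st,c=cv2.connectedComponentsWithStats(m); print(n,[((st[i]+[90,140,0,0,0]).tolist(),c[i].round(1)+[90,140]) for i in range(1,k) if st[i,4]>5])
    g=t['img'].astype(int).sum(2)
    for x in (0,35): print(x,[(y,int(g[tuple(np.round(proj(t,W(x,y,190))[::-1]).astype(int))])) for y in range(18,40,2)])
E
python3 -c "
from hd import *; show(); print(status.sense()['contact_force'],status.sense()['tcp_pos'])"
```

```text
t [([189, 168, 30, 28, 263], array([208.5, 182.4])), ([135, 275, 8, 9, 64], array([138.4, 278.7]))]
s [([242, 162, 7, 9, 15], array([245.3, 165.9])), ([158, 164, 6, 6, 20], array([160.4, 166.4])), ([229, 167, 9, 8, 14], array([233.5, 170.9])), ([236, 171, 18, 7, 26], array([244.5, 174.2]))]
0 [(18, 669), (20, 669), (22, 670), (24, 359), (26, 760), (28, 760), (30, 747), (32, 597), (34, 139), (36, 357), (38, 357)]
35 [(18, 662), (20, 642), (22, 298), (24, 298), (26, 682), (28, 750), (30, 757), (32, 757), (34, 218), (36, 235), (38, 342)]
[0.23348662 0.30595652 3.95110616] [412.7544189 304.8358292  40.2300709]
```

>>> jog_arm(commands=[50, 0, -0.003, 0, 0, 50, 0, -0.006, 0, 0, 50, 0, -0.006, 0, 0, 50, 0, -0.006, 0, 0])

```text
time_s: 70.82
tcp_pos: [410.1, 304.8, 41.5]
orientation: [2.162, 2.278, 0.002]
contact_force: [-0.2, 0.2, 5.1]
finger_gap: 0.502
gripper_force: 0.0
```

```bash
python3 -c "
from hd import *; show(); print(status.sense()['contact_force'],status.sense()['tcp_pos'])"
```

```text
t [([189, 168, 30, 28, 264], array([208.4, 182.5])), ([135, 274, 6, 9, 49], array([137.4, 278.1]))]
s [([159, 163, 5, 4, 11], array([160.9, 164.3])), ([242, 162, 8, 9, 15], array([245.2, 166.1])), ([229, 167, 9, 8, 14], array([233.4, 170.8])), ([236, 171, 18, 7, 27], array([244.4, 174.2]))]
0 [(18, 667), (20, 667), (22, 669), (24, 366), (26, 761), (28, 761), (30, 745), (32, 604), (34, 125), (36, 349), (38, 349)]
35 [(18, 666), (20, 646), (22, 318), (24, 318), (26, 680), (28, 749), (30, 755), (32, 755), (34, 399), (36, 215), (38, 339)]
[ 0.14821325 -0.25380394  5.63402382] [410.24414041 304.85497142  41.50644731]
```

>>> jog_arm(commands=[50, 0, 0, -0.004, 0, 50, 0, 0, -0.008, 0, 50, 0, 0, -0.008, 0])

```text
time_s: 71.17
tcp_pos: [410.3, 304.8, 49.9]
orientation: [2.162, 2.278, 0.002]
contact_force: [0.4, -0.6, 6.7]
finger_gap: 0.502
gripper_force: 0.0
```

>>> jog_arm(commands=[50, 0, 0, -0.004, 0, 50, 0, 0, -0.008, 0, 50, 0, 0, -0.008, 0])

```text
time_s: 71.42
tcp_pos: [410.1, 304.8, 57.8]
orientation: [2.162, 2.279, 0.001]
contact_force: [0.7, -1.3, 5.6]
finger_gap: 0.5
gripper_force: 0.0
```

```bash
python3 -c "
from hd import *; show(); print(status.sense()['contact_force'],status.sense()['tcp_pos'])"
```

```text
t [([189, 168, 30, 28, 264], array([208.4, 182.5])), ([133, 272, 7, 9, 44], array([136. , 275.6]))]
s [([157, 155, 5, 3, 7], array([159.1, 156. ])), ([159, 159, 7, 4, 12], array([162. , 160.1])), ([242, 162, 7, 9, 14], array([245.1, 165.8])), ([229, 167, 9, 8, 14], array([233.4, 170.8])), ([236, 171, 18, 7, 27], array([244.7, 174.1]))]
0 [(18, 667), (20, 667), (22, 678), (24, 360), (26, 760), (28, 760), (30, 747), (32, 765), (34, 110), (36, 348), (38, 348)]
35 [(18, 663), (20, 641), (22, 317), (24, 317), (26, 678), (28, 749), (30, 755), (32, 755), (34, 374), (36, 206), (38, 343)]
[ 0.5756339  -1.14668494  7.44690006] [410.1592489  304.79210386  57.68975685]
```

>>> jog_arm(commands=[50, 0, 0.001, -0.004, 0, 50, 0, 0.002, -0.008, 0, 50, 0, 0.003, -0.012, 0, 50, 0, 0.003, -0.012, 0])

```text
time_s: 71.85
tcp_pos: [413.2, 305.1, 69.7]
orientation: [2.162, 2.279, 0.002]
contact_force: [0.2, -0.7, 2.6]
finger_gap: 0.496
gripper_force: 0.0
```

>>> jog_arm(commands=[50, 0, 0.001, -0.004, 0, 50, 0, 0.003, -0.008, 0, 50, 0, 0.004, -0.012, 0, 50, 0, 0.004, -0.012, 0])

```text
time_s: 72.18
tcp_pos: [417.5, 305.3, 81.9]
orientation: [2.162, 2.278, 0.002]
contact_force: [0.9, -0.1, -0.1]
finger_gap: 0.5
gripper_force: 0.0
```

```bash
python3 -c "
from hd import *; show(); print(status.sense()['contact_force'],status.sense()['tcp_pos'])"
```

```text
t [([189, 168, 30, 28, 264], array([208.4, 182.5])), ([131, 267, 7, 9, 60], array([133.9, 270.9])), ([126, 269, 2, 7, 14], array([126.5, 272. ]))]
s [([158, 150, 4, 2, 6], array([159.2, 150.3])), ([161, 153, 8, 6, 23], array([163.8, 155.3])), ([242, 162, 7, 9, 15], array([245.1, 165.9])), ([229, 167, 9, 8, 13], array([233.4, 170.8])), ([236, 171, 18, 7, 26], array([244.4, 174.2]))]
0 [(18, 670), (20, 670), (22, 673), (24, 256), (26, 764), (28, 764), (30, 745), (32, 765), (34, 90), (36, 322), (38, 322)]
35 [(18, 660), (20, 657), (22, 528), (24, 528), (26, 530), (28, 756), (30, 753), (32, 753), (34, 383), (36, 202), (38, 348)]
[-0.16046803  0.23938177  0.28032265] [416.81067455 305.07847917  81.18949848]
```

>>> jog_arm(commands=[50, 0, 0.004, -0.003, 0, 50, 0, 0.005, -0.01, 0, 50, 0, 0.005, -0.03, 0, 50, 0, 0.005, -0.06, 0, 50, 0, 0.005, -0.1, 0, 50, 0, 0.005, -0.14, 0, 50, 0, 0.005, -0.17, 0, 50, 0.03, 0.0, -0.17, 0, 50, 0.07, -0.02, -0.17, 0, 50, 0.1, -0.04, -0.17, 0, 50, 0.12, -0.06, -0.17, 0, 50, 0.13, -0.08, -0.17, 0])

```text
time_s: 73.28
tcp_pos: [328.6, 432.8, 251.2]
orientation: [-2.16, -2.28, -0.001]
contact_force: [-0.3, 0.6, -0.2]
finger_gap: 0.497
gripper_force: 0.0
```

```bash
python3 -c "
from hd import *; show(); print(status.sense()['contact_force'],status.sense()['tcp_pos'])
t=imaging.get_image('top')
for th in (25.5,25.65,25.8,25.95,26.1): print(th,*[proj(t,W(-60*np.sin(th),y,112+60*np.cos(th))).round(1).tolist() for y in (98,138,178)])
"
```

```text
t [([189, 168, 30, 28, 264], array([208.4, 182.4])), ([107, 267, 31, 11, 249], array([122.1, 271.8]))]
s [([158, 148, 7, 11, 23], array([160.6, 152.5])), ([242, 162, 7, 9, 16], array([245.1, 165.9])), ([229, 167, 9, 8, 15], array([233.5, 170.9])), ([236, 170, 18, 8, 29], array([244.6, 174.1]))]
0 [(18, 662), (20, 662), (22, 666), (24, 248), (26, 759), (28, 759), (30, 738), (32, 762), (34, 94), (36, 322), (38, 322)]
35 [(18, 652), (20, 647), (22, 519), (24, 519), (26, 523), (28, 750), (30, 750), (32, 750), (34, 376), (36, 196), (38, 332)]
[ 0.58484006  0.22157089 -0.21949299] [327.16598884 432.20648579 251.55205683]
25.5 [136.6, 264.0] [121.2, 265.1] [105.7, 266.3]
25.65 [137.1, 267.1] [121.7, 268.3] [106.2, 269.5]
25.8 [137.6, 270.0] [122.3, 271.2] [106.8, 272.4]
25.95 [138.2, 272.6] [122.9, 273.8] [107.6, 274.9]
26.1 [138.9, 274.8] [123.7, 275.9] [108.4, 277.1]
```

>>> jog_arm(commands=[50, 0, 0, 0, 0, 50, 0, 0, 0, 0, 50, 0, 0, 0, 0, 50, 0, 0, 0, 0, 50, 0, 0, 0, 0, 50, 0, 0, 0, 0, 50, 0, 0, 0, 0, 50, 0, 0, 0, 0, 50, 0, 0, 0, 0, 50, 0, 0, 0, 0, 50, 0, 0, 0, 0, 50, 0, 0, 0, 0])

```text
time_s: 74.43
tcp_pos: [330.0, 430.7, 251.0]
orientation: [-2.162, -2.279, -0.0]
contact_force: [0.9, 0.5, -0.2]
finger_gap: 0.499
gripper_force: 0.0
```

```bash
python3 -c "
from hd import *; show()
t=imaging.get_image('top'); ends(t,182)"
```

```text
t [([189, 168, 30, 28, 263], array([208.5, 182.4])), ([107, 267, 31, 11, 249], array([122.1, 271.7]))]
s [([158, 148, 7, 11, 23], array([160.5, 152.3])), ([242, 162, 7, 9, 15], array([245.3, 165.9])), ([229, 167, 9, 8, 15], array([233.3, 170.6])), ([236, 171, 18, 7, 28], array([244.3, 174.2]))]
0 [(18, 662), (20, 662), (22, 668), (24, 244), (26, 759), (28, 759), (30, 739), (32, 761), (34, 91), (36, 323), (38, 323)]
35 [(18, 654), (20, 644), (22, 516), (24, 516), (26, 520), (28, 750), (30, 750), (32, 750), (34, 385), (36, 195), (38, 342)]
near [(-84, 400), (-81, 216), (-78, 227), (-75, 337), (-72, 643), (-69, 671), (-66, 669), (-63, 666)]
near [(-84, 425), (-81, 209), (-78, 214), (-75, 273), (-72, 628), (-69, 704), (-66, 666), (-63, 663)]
near [(-84, 418), (-81, 208), (-78, 252), (-75, 238), (-72, 608), (-69, 685), (-66, 665), (-63, 660)]
far [(233, 616), (236, 616), (239, 616), (242, 615), (245, 651), (248, 448), (251, 408), (254, 449), (257, 444), (260, 448), (263, 452), (266, 432), (269, 427), (272, 390), (275, 375), (278, 402), (281, 434), (284, 442), (287, 437)]
far [(233, 613), 
[... 583 characters left out ...]
68), (3, 665), (6, 661), (9, 662), (12, 663), (15, 661), (18, 662), (21, 673), (24, 695), (27, 266), (30, 260), (33, 109), (36, 94), (39, 229)]
across 60 [(-30, 164), (-27, 289), (-24, 566), (-21, 677), (-18, 656), (-15, 651), (-12, 647), (-9, 648), (-6, 649), (-3, 646), (0, 644), (3, 645), (6, 643), (9, 644), (12, 644), (15, 644), (18, 644), (21, 662), (24, 665), (27, 204), (30, 219), (33, 349), (36, 657), (39, 501)]
across 130 [(-30, 192), (-27, 231), (-24, 503), (-21, 672), (-18, 646), (-15, 640), (-12, 633), (-9, 632), (-6, 637), (-3, 636), (0, 637), (3, 632), (6, 633), (9, 637), (12, 628), (15, 632), (18, 635), (21, 650), (24, 648), (27, 269), (30, 344), (33, 468), (36, 456), (39, 454)]
```

```bash
python3 -c "
from plant import arm
print(arm.sign_off())"
```

```text
the job is handed in; nothing more can be done
None
```

The job is handed in: support on the topmost rung, both offcuts in the tray, all three staves stacked in the vise with about 28 mm out, jaw cranked shut; but the crank sprang back each time to near where the jaw first touches the staves, so I can't confirm it kept the full 1/8 turn of grip.

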